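Rebuild a clutch pack on its jig

TASK

Rebuild the clutch pack: take the red dust cap off the splined hub and leave it in the blue tray, then stack every clutch plate on the hub so that brown friction plates and bare steel plates strictly alternate (the kind there is one more of goes first and last; if there are as many of each, start with either), each brown plate with its tab towards the jig's yellow end and each steel plate with its tab the opposite way. Finish by turning the pressure plate to match the four studs and sliding it down over them until it lies flat on the pack. Do not shift the masking tape, the spanner or the screwdriver.

Things in the scene. Friction and masses are not known exactly. Their poses are not given: they have to be found in the camera images.
- jig: Clutch jig, fixed: grey base 120 (x) x 84 (y) x 10 mm with a hub and four studs. Origin: centre of its underside, on the bench; x towards its yellow-striped end, z up. In the middle a round collar, 40 mm across, with its top 18 mm above the origin: the lowest plate rests on it.
- hub_tip (a point): Centre of the tip of the jig's silvery splined hub, 84 mm above the jig's origin, same axes. The hub is a 14 mm round core with two keys 8 mm wide that reach out to x = +-14 mm; it is straight up to 74 mm above the origin, then tapers to 18 x 3 mm at the tip.
- jig_mark (a point): Middle of the yellow stripe on the jig's base, 52.5 mm from its origin along its +x. Four brass studs, 8 mm thick, stand on the base at x = +36, y = +-20 mm (yellow end) and x = -36, y = +-15 mm in the jig's frame; they are straight up to 80 mm above the jig's origin, then taper to 3 mm at 87 mm.
- cap: Red square dust cap, 38 x 38 x 23 mm, hollow below, put loosely over the hub's tip at the start with its sides parallel to the jig's x and y. Origin: centre of its underside (66 mm above the jig's origin at the start; its top is 23 mm higher), z up. Beside it there is room for fingers between the studs only on its two sides along the jig's y.
- tray: Shallow blue open tray, 120 x 120 x 22 mm outside, walls and floor 4 mm, fixed to the bench. Origin: centre of its underside.
- pressure_plate: Silvery rectangular pressure plate, 95 (x) x 62 (y) x 10 mm, yellow along its +x end. Origin: the centre of the plate, x towards the yellow end. Four 11 mm through holes at x = +36, y = +-20 mm and x = -36, y = +-15 mm, which match the studs, and a 33 x 19 mm hole in the middle, which passes over the hub with play. Fits the studs one way only, yellow end to the jig's yellow end. Grip it across its 62 mm width.
- pressure_mark (a point): Middle of the pressure plate's yellow edge, 45.5 mm from its origin along +x.
- friction_1: Friction plate: flat 60 mm disc, 8 mm thick, with a brown segmented ring facing on a dark core. A 10 mm wide tab reaches 40 mm from the centre along +x. Flats for gripping at y = +-28 mm. Hole: 17 mm round with notches 11 mm wide to x = +-15.5 mm (fits the hub either way round). Origin: its centre, half-way up. Faces alike. Tab first points roughly away from the robot.
- friction_1_tab (a point): Point on that plate's tab, 38 mm from the plate's origin along +x, half-way up.
- steel_1: Separator plate: flat 60 mm disc of bare bright steel, 8 mm thick, fine teeth round the rim. A 10 mm wide tab reaches 40 mm from the centre along +x. Flats for gripping at y = +-28 mm. Hole: 17 mm round with notches 11 mm wide to x = +-15.5 mm (fits the hub either way round). Origin: its centre, half-way up. Faces alike. Tab first points roughly towards the robot.
- steel_1_tab (a point): Point on that plate's tab, 38 mm from the plate's origin along +x, half-way up.
- friction_2: Friction plate: flat 60 mm disc, 8 mm thick, with a brown segmented ring facing on a dark core. A 10 mm wide tab reaches 40 mm from the centre along +x. Flats for gripping at y = +-28 mm. Hole: 17 mm round with notches 11 mm wide to x = +-15.5 mm (fits the hub either way round). Origin: its centre, half-way up. Faces alike. Tab first points roughly away from the robot.
- friction_2_tab (a point): Point on that plate's tab, 38 mm from the plate's origin along +x, half-way up.
- steel_2: Separator plate: flat 60 mm disc of bare bright steel, 8 mm thick, fine teeth round the rim. A 10 mm wide tab reaches 40 mm from the centre along +x. Flats for gripping at y = +-28 mm. Hole: 17 mm round with notches 11 mm wide to x = +-15.5 mm (fits the hub either way round). Origin: its centre, half-way up. Faces alike. Tab first points roughly towards the robot.
- steel_2_tab (a point): Point on that plate's tab, 38 mm from the plate's origin along +x, half-way up.
- friction_3: Friction plate: flat 60 mm disc, 8 mm thick, with a brown segmented ring facing on a dark core. A 10 mm wide tab reaches 40 mm from the centre along +x. Flats for gripping at y = +-28 mm. Hole: 17 mm round with notches 11 mm wide to x = +-15.5 mm (fits the hub either way round). Origin: its centre, half-way up. Faces alike. Tab first points roughly away from the robot. May be absent.
- friction_3_tab (a point): Point on that plate's tab, 38 mm from the plate's origin along +x, half-way up.
- steel_3: Separator plate: flat 60 mm disc of bare bright steel, 8 mm thick, fine teeth round the rim. A 10 mm wide tab reaches 40 mm from the centre along +x. Flats for gripping at y = +-28 mm. Hole: 17 mm round with notches 11 mm wide to x = +-15.5 mm (fits the hub either way round). Origin: its centre, half-way up. Faces alike. Tab first points roughly towards the robot. May be absent.
- steel_3_tab (a point): Point on that plate's tab, 38 mm from the plate's origin along +x, half-way up.
- masking_tape: Roll of masking tape lying flat, 109 mm wide, 24 mm high; a bystander. Origin: centre of its underside.
- wrench_17: Spanner, 198 mm long, 7 mm thick, lying along y near the bench's front edge; a bystander. Origin: centre of its underside.
- screwdriver_red: Red screwdriver, 227 mm long, 27 mm thick, lying along y; a bystander. Origin: centre of its underside.
Things that resemble listed ones, but are neither listed nor needed, are in the scene too. Leave any orange look-alike of the friction_1 alone.

How it is judged (in metres and radians):
On the way, in this order (a step that is already met when the one before it is completed fails the run):
1. the red cap lies in the blue tray, released (horizontal distance between cap and tray below 0.05 m and height (world z) of cap below 0.035 m and linear speed of cap below 0.03 m/s and contact force between cap and the fingers below 0.05 N), for 0.2 s.
2. all clutch plates are down on the hub, friction and steel plates alternating, friction tabs to the yellow end and steel tabs opposite (horizontal distance between each of friction_1, steel_1, friction_2, steel_2, friction_3, steel_3 and jig below 0.005 m and angle between the z axis of each of friction_1, steel_1, friction_2, steel_2, friction_3, steel_3 and the z axis of jig, either way round below 0.1 rad and x of each of friction_1_tab, friction_2_tab, friction_3_tab in the frame of jig above 0.033 m and linear speed of each of friction_1, steel_1, friction_2, steel_2, friction_3, steel_3 below 0.03 m/s and x of each of steel_1_tab, steel_2_tab, steel_3_tab in the frame of jig below -0.033 m and (((z of friction_1 in the frame of jig between 0.019 and 0.025 m or z of friction_1 in the frame of jig between 0.035 and 0.041 m or z of friction_1 in the frame of jig between 0.051 and 0.057 m) and (z of steel_1 in the frame of jig between 0.027 and 0.033 m or z of steel_1 in the frame of jig between 0.043 and 0.049 m or z of steel_1 in the frame of jig between 0.059 and 0.065 m) and (z of friction_2 in the frame of jig between 0.019 and 0.025 m or z of friction_2 in the frame of jig between 0.035 and 0.041 m or z of friction_2 in the frame of jig between 0.051 and 0.057 m) and (z of steel_2 in the frame of jig between 0.027 and 0.033 m or z of steel_2 in the frame of jig between 0.043 and 0.049 m or z of steel_2 in the frame of jig between 0.059 and 0.065 m) and (z of friction_3 in the frame of jig between 0.019 and 0.025 m or z of friction_3 in the frame of jig between 0.035 and 0.041 m or z of friction_3 in the frame of jig between 0.051 and 0.057 m) and (z of steel_3 in the frame of jig between 0.027 and 0.033 m or z of steel_3 in the frame of jig between 0.043 and 0.049 m or z of steel_3 in the frame of jig between 0.059 and 0.065 m)) or ((z of friction_1 in the frame of jig between 0.027 and 0.033 m or z of friction_1 in the frame of jig between 0.043 and 0.049 m or z of friction_1 in the frame of jig between 0.059 and 0.065 m) and (z of steel_1 in the frame of jig between 0.019 and 0.025 m or z of steel_1 in the frame of jig between 0.035 and 0.041 m or z of steel_1 in the frame of jig between 0.051 and 0.057 m) and (z of friction_2 in the frame of jig between 0.027 and 0.033 m or z of friction_2 in the frame of jig between 0.043 and 0.049 m or z of friction_2 in the frame of jig between 0.059 and 0.065 m) and (z of steel_2 in the frame of jig between 0.019 and 0.025 m or z of steel_2 in the frame of jig between 0.035 and 0.041 m or z of steel_2 in the frame of jig between 0.051 and 0.057 m) and (z of friction_3 in the frame of jig between 0.027 and 0.033 m or z of friction_3 in the frame of jig between 0.043 and 0.049 m or z of friction_3 in the frame of jig between 0.059 and 0.065 m) and (z of steel_3 in the frame of jig between 0.019 and 0.025 m or z of steel_3 in the frame of jig between 0.035 and 0.041 m or z of steel_3 in the frame of jig between 0.051 and 0.057 m)))), for 0.2 s.
3. the pressure plate is over the four studs and flat on the pack (horizontal distance between pressure_plate and jig below 0.005 m and angle between the z axis of pressure_plate and the z axis of jig, either way round below 0.06 rad and x of pressure_mark in the frame of jig above 0.038 m and (z of pressure_plate in the frame of friction_1 between 0.007 and 0.011 m or z of pressure_plate in the frame of steel_1 between 0.007 and 0.011 m or z of pressure_plate in the frame of friction_2 between 0.007 and 0.011 m or z of pressure_plate in the frame of steel_2 between 0.007 and 0.011 m or z of pressure_plate in the frame of friction_3 between 0.007 and 0.011 m or z of pressure_plate in the frame of steel_3 between 0.007 and 0.011 m or z of pressure_plate in the frame of friction_1 between -0.011 and -0.007 m or z of pressure_plate in the frame of steel_1 between -0.011 and -0.007 m or z of pressure_plate in the frame of friction_2 between -0.011 and -0.007 m or z of pressure_plate in the frame of steel_2 between -0.011 and -0.007 m or z of pressure_plate in the frame of friction_3 between -0.011 and -0.007 m or z of pressure_plate in the frame of steel_3 between -0.011 and -0.007 m) and linear speed of pressure_plate below 0.03 m/s and contact force between pressure_plate and the fingers below 0.05 N), for 0.2 s.
At the end, for the whole second after the job is handed in: Cap within 50 mm of the tray's centre; all plates on the hub (5 mm, 0.1 rad) at alternate 8 mm layers (3 mm), friction tabs to the yellow end, steel tabs opposite; pressure plate centred (5 mm), level (0.06 rad), its centre 7 to 11 mm above the top plate's; all at rest, released (all of step 1 and all of step 2 and all of step 3); the robot touches nothing.
It fails at once if the masking tape bystander is shifted by more than 4 cm (distance of masking_tape from where it was at the start of the episode above 0.04 m).
It fails at once if the wrench bystander is shifted by more than 4 cm (distance of wrench_17 from where it was at the start of the episode above 0.04 m).
It fails at once if the screwdriver bystander is shifted by more than 4 cm (distance of screwdriver_red from where it was at the start of the episode above 0.04 m).
Of friction_3, steel_3 only 1 to 2 are there at a start; the rules pass over those that are not, and their reading is None.
At some moment in a run one of pressure_plate may be knocked a few centimetres aside while the robot is not near it.
Once in a run the grip may slacken for a moment while it holds something.
It also fails if it takes over 200 s, if anything falls off the work surface, if the arm or the gripper's body presses on something with over 40 N, if the wrist force passes 120 N, or if a joint passes its speed limit or range.

ROBOT

A 6-joint arm with a two-finger parallel gripper is mounted at the origin on a cart in front of the work surface, level with it; the furniture and walls round the work are solid. World frame = base frame: x ahead of the robot, y to its left, z up, the work surface at z = 0. Lengths are in m, angles in degrees, forces in N, time in s.
With the tool pointing down it reaches from about 0.4 to 0.825 m from the base axis. Payload 7 kg.
Tool frame: the origin (TCP) lies midway between the tips of the shut fingers; the grasp point (between the pads) lies 19 mm behind it (ctrl.hold_point_z is the distance from the TCP to the grasp point, in m); z points along the fingers, y is the line along which they close (so a half turn about z gives the same grasp; the last joint's range is limited). The gripper opens to 88 mm and grips with 3 to 60 N. Pads are 19 mm wide; open, the fingers measure 130 mm over their backs; the gripper's body (78 mm by 193 mm) begins 47 mm behind the grasp point.
Start: joints at [-47.091, 20.546, 0.682, 0, -70.136, -16.507], TCP at [0.3, -0.605, 0.227] pointing down, gripper open.
Joint ranges: [-176.03, 176.03], [-82.01, 121.73], [-58.28, 71.71], [-173.87, 95.51], [-174.79, -0.11], [-173.66, 173.66]. Speed limits (degrees/s): [136.94, 136.94, 172.46, 180, 180, 180].

INTERFACE

Orientations are given as [roll, pitch, yaw] about the fixed x, y, z axes, in that order (R = Rz(yaw) Ry(pitch) Rx(roll)).
In Python, from plant import ctrl gives the robot as it stands.
- The arm moves only by the tool apply_moves, never from a script. Its argument "deltas" is a list of rows, each an object with "fingers": the finger opening in mm, from 0 to 87.6; "delta_pos": the shift along the tool's x, y, z in mm, a list of three; "angular": the turn, a rotation vector about the tool's x, y, z in degrees, a list of three. A call has 1 to 10 rows; each row is the pose to reach, as a shift and turn from the pose commanded when the call began, along the tool's axes at that moment; what a row does not reach only later rows make up. A row lasts 1/10 s, in which the tool goes at most 50 mm and 8.59 degrees, less where a joint would pass 70% of its speed; a pose out of reach is approached as far as the arm can. A call with a gripper value outside its range is refused whole. The fingers move at their own pace and stop on an object; the grip force is fixed at half the most. Time passes only in rows, so rows that repeat a pose let the fingers close. It gives the time, the measured TCP pose, the force, the opening and the grip force at its end, in the units of the state.
- ctrl.get_obs(): the state, without advancing time (a new reading comes with each control period).
- ctrl.snapshot(name): name is "side" or "top" or "wrist"; returns the picture (400x640x3 uint8, red, green, blue); there is no depth.
- ctrl.camera_params(name): a dict with "fx", "fy", "cx", "cy" (pixels), "dist_coeffs" ([k1, k2, p1, p2, k3] as OpenCV has them; the pictures are not rectified), "cam_to_world" (4x4, takes a point from camera to world coordinates); the wrist camera has in their place "mount" (4x4, takes a point from camera to tool coordinates, whose origin is the TCP and whose axes are the flange's). Camera axes: x right, y up, looking along -z (the intrinsics and any distortion apply to the point x, -y, -z); pixel columns grow to the right and rows downward; lengths in m; the calibration is good to about 2 mm. A picture is of the moment at which its call begins: read the wrist's pose just before it. camera_params takes no time and is no camera call.
- ctrl.close_job(): hands the job in; it is judged then, once.
The state is a dict: "clock": time; "joint_pos": joint angles; "qvel": joint speeds; "tau": joint torques, N m; "tool_pos": TCP position; "orientation": TCP orientation; "force": force on the tool from outside, world axes, zero at the start; "moment": the same for the moment, N m; "opening": finger opening in m; "gripper_force": force on a finger pad.
Only numpy, scipy, OpenCV 4.12 (cv2) and the standard library are available. Lean on these libraries where they do the work, as an engineer would, in place of code of your own. Each camera call takes 0.05 s, during which the arm holds its last target. There are 200 camera calls.

## Working session

There is one attempt and no reset: what is moved stays moved. The work goes in short steps, Python scripts to look and compute and a tool call to move; the robot and the scene stay as the last step left them, time stands still between calls to the robot, and variables do not carry over. Pictures are saved under pics/ and viewed, at most 14 in all, crops included, and the job is handed in when it is done.

Besides the shell and the picture viewer there is one more tool, called after ">>>" by a JSON object that holds its "op" and its "data", one argument or row to a line. apply_moves: Moves the arm, as the interface text tells. Its arguments: {"type":"object","properties":{"deltas":{"type":"array"}},"required":["deltas"]}

```bash
ls; mkdir -p pics; cat > h.py <<'E'
import numpy as np, cv2
from plant import ctrl
from scipy.spatial.transform import Rotation as R
def save(n,img): cv2.imwrite(f'pics/{n}.png',img[:,:,::-1])
def T_tool(o):
    T=np.eye(4);T[:3,:3]=R.from_euler('xyz',o['orientation'],degrees=True).as_matrix();T[:3,3]=o['tool_pos'];return T
def cam(name,o=None):
    p=ctrl.camera_params(name)
    T=np.array(p['cam_to_world']) if 'cam_to_world' in p else T_tool(o or ctrl.get_obs())@np.array(p['mount'])
    K=np.array([[p['fx'],0,p['cx']],[0,p['fy'],p['cy']],[0,0,1.]])
    return K,np.array(p['dist_coeffs'],float),T
def ray2plane(c,uv,z):
    K,d,T=c
    q=cv2.undistortPoints(np.array(uv,float).reshape(-1,1,2),K,d).reshape(-1,2)
    dirs=np.c_[q[:,0],-q[:,1],-np.ones(len(q))]@T[:3,:3].T
    s=(z-T[2,3])/dirs[:,2]
    return T[:3,3]+dirs*s[:,None]
def project(c,P):
    K,d,T=c
    q=(np.atleast_2d(P)-T[:3,3])@T[:3,:3]
    q=q*[1,-1,-1]
    return cv2.projectPoints(q.reshape(-1,1,3),np.zeros(3),np.zeros(3),K,d)[0].reshape(-1,2)
def shot(name,n=None):
    o=ctrl.get_obs(); im=ctrl.snapshot(name)
    if n: save(n,im)
    return im,cam(name,o)
E
python3 - <<'E'
from h import *
print(ctrl.get_obs())
for n in('side','top','wrist'):
    im,c=shot(n,n+'0');print(n,c)
print(ctrl.hold_point_z)
E
```

```text
pics
{'clock': 0.0, 'joint_pos': array([-4.70897047e+01,  2.05898969e+01,  6.33580970e-01, -2.04391658e-02,
       -7.01340578e+01, -1.65065547e+01]), 'qvel': array([-0.07587351,  0.02006909,  0.00150165,  0.05514039,  0.06473129,
        0.0984527 ]), 'tau': array([-4.33679752e-04, -5.82718134e+01,  2.93046999e+01,  6.99684441e+00,
        6.78255004e-03, -1.45636864e-04]), 'tool_pos': array([ 0.29992961, -0.60416578,  0.22563756]), 'orientation': array([ 1.79907891e+02, -7.25769314e-03, -1.53603214e+02]), 'force': array([ 0.5410966 ,  0.21863554, -0.53387676]), 'moment': array([-0.05836355, -0.01140261,  0.01683126]), 'gripper_force': 0.0, 'opening': 0.08779701013853672}
side (array([[499.47231123,   0.        , 321.29972318],
       [  0.        , 499.47231123, 210.01144324],
       [  0.        ,   0.        ,   1.        ]]), array([-0.08179228,  0.        ,  0.        ,  0.        ,  0.        ]), array([[ 0.88464615,  0.28816848, -0.36655164,  0.05119066],
       [-0.4660581 ,  0.56980884, -0.67683656, -0.98244927],
       [ 0.0138214 ,  0.76959522,  0.63838246,  0.96091971],

[... 331 characters left out ...]
-0.15035449,  0.37674488],
       [-0.99933697,  0.03077344,  0.01945801, -0.02310928],
       [ 0.02385629,  0.14971962,  0.98844065,  1.13420599],
       [ 0.        ,  0.        ,  0.        ,  1.        ]]))
wrist (array([[328.19365348,   0.        , 323.27009909],
       [  0.        , 328.19365348, 207.14216155],
       [  0.        ,   0.        ,   1.        ]]), array([-0.00995988,  0.        ,  0.        ,  0.        ,  0.        ]), array([[-0.44355191, -0.85518871, -0.26816781,  0.22672348],
       [ 0.89624655, -0.42257789, -0.13479632, -0.64150812],
       [ 0.0019545 , -0.30013364,  0.95389516,  0.38337188],
       [ 0.        ,  0.        ,  0.        ,  1.        ]]))
0.0188
```

View pics/top0.png

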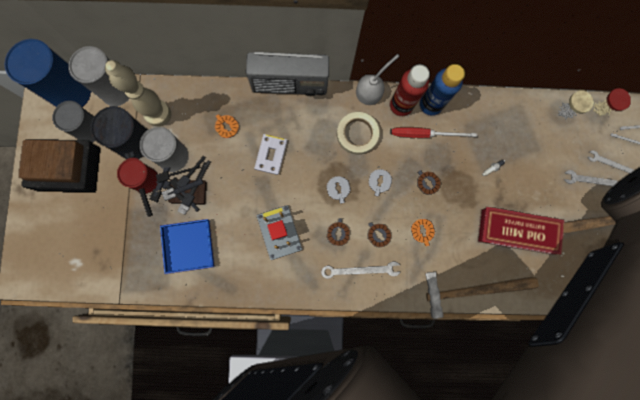

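View pics/side0.png

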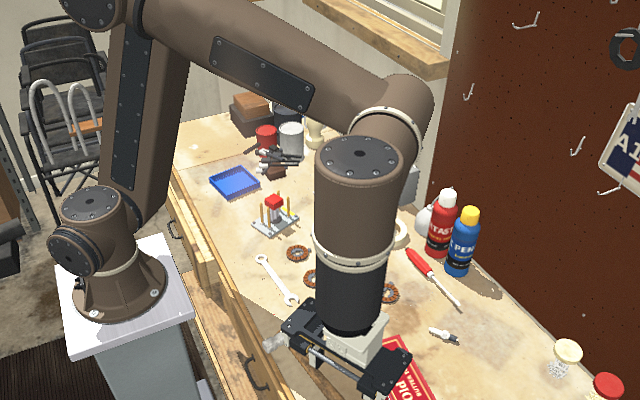

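The top view (image right = −y, image up = +x) shows these things:
- **Cap and jig:** cap at (277,231), jig with its yellow end near (272,213).
- **Tray:** (188,246).
- **Pressure plate:** (270,154).
- **Brown plates:** (339,233), (379,234) and (429,183).
- **Steel plates:** (338,188) and (380,181).
- **Orange look-alikes, to be left alone:** (423,232) and (227,126).

The side view is mostly blocked by the arm. The only other thing that could be taken for a friction plate is the brown one at (429,183), so I'll check it in a close crop.

```bash
python3 - <<'E'
from h import *
im=cv2.imread('pics/top0.png')
cv2.imwrite('pics/crop0.png',cv2.resize(im[120:260,250:450],None,fx=4,fy=4,interpolation=cv2.INTER_CUBIC))
c=cam('top')
for n,uv,z in [('cap',(277,231),.089),('tray',(188,246),.0),('pp',(270,154),.01),('jigmark',(272,213),.01),('f',(339,233),.008),('f',(379,234),.008),('f',(429,183),.008),('s',(338,188),.008),('s',(380,181),.008)]:
    print(n,ray2plane(c,[uv],z)[0].round(3))
E
```

```text
cap [0.451 0.049 0.089]
tray [0.413 0.277 0.   ]
pp [0.655 0.081 0.01 ]
jigmark [0.502 0.069 0.01 ]
f [ 0.457 -0.101  0.008]
f [ 0.457 -0.202  0.008]
f [ 0.592 -0.331  0.008]
s [ 0.572 -0.096  0.008]
s [ 0.593 -0.204  0.008]
```

View pics/crop0.png

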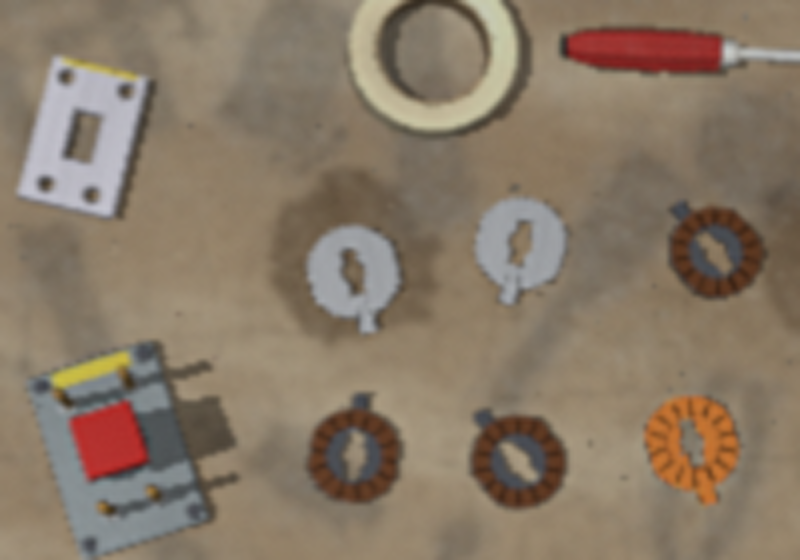

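The crop shows the friction plates are dark brown with dark cores, and their tabs point away from the robot. The orange disc at crop (692,443) points its tab towards the robot, so it is the decoy. That leaves 3 brown and 2 steel plates, stacked F S F S F. Next are the coarse poses.

```bash
cat >> h.py <<'E'
def masks(im):
    hsv=cv2.cvtColor(im,cv2.COLOR_RGB2HSV).astype(int);H,S,V=hsv[...,0],hsv[...,1],hsv[...,2]
    return dict(red=((H<6)|(H>174))&(S>180)&(V>90), yellow=(H>22)&(H<32)&(S>170)&(V>120), blue=(H>105)&(H<125)&(S>180)&(V>60))
def blob(m,near=None,minA=15):
    n,l,st,ce=cv2.connectedComponentsWithStats(m.astype(np.uint8))
    k=[i for i in range(1,n) if st[i,4]>=minA]
    if not k: return None
    i=min(k,key=lambda i:np.hypot(*(ce[i]-near))) if near is not None else max(k,key=lambda i:st[i,4])
    return ce[i],st[i,4],l==i
def plan(xyz=None,yaw=None):
    """print delta_pos (mm) and angular z (deg) to world target, from measured pose"""
    o=ctrl.get_obs();T=T_tool(o);cy=o['orientation'][2]
    s=''
    if xyz is not None: s+='dpos %s '%(T[:3,:3].T@(np.array(xyz)-T[:3,3])*1000).round(1)
    if yaw is not None: s+='ang_z %.1f'%(-((yaw-cy+180)%360-180))
    print(s,'| at',o['tool_pos'].round(4),o['orientation'].round(2),'open %.4f gf %.1f F %s t %.1f'%(o['opening'],o['gripper_force'],o['force'].round(1),o['clock']))
E
python3 - <<'E'
from h import *
im=cv2.imread('pics/top0.png')[:,:,::-1].copy();c=cam('top');m=masks(im)
r=blob(m['red'],(277,231));y=blob(m['yellow'],(273,213));b=blob(m['blue'],(188,246));py=blob(m['yellow'],(273,137),5)
for q in(r,y,b,py):print(q[0],q[1])
cap=ray2plane(c,r[0],.089)[0];ym=ray2plane(c,y[0],.01)[0];print(cap,ym,ray2plane(c,b[0],.01)[0],py and ray2plane(c,py[0],.01)[0])
v=ym-cap;print(np.hypot(v[0],v[1]),np.degrees(np.arctan2(v[1],v[0])))
plan([cap[0],cap[1],.25],180+np.degrees(np.arctan2(v[1],v[0])))
E
```

```text
[277.15525114 229.78082192] 219Traceback (most recent call last):
  File "<stdin>", line 4, in <module>
TypeError: 'NoneType' object is not subscriptable
```

```bash
python3 - <<'E'
from h import *
im=cv2.imread('pics/top0.png');h=cv2.cvtColor(im,cv2.COLOR_BGR2HSV)
for u,v in [(273,212),(276,211),(269,214),(275,137),(185,245),(338,180),(300,160),(330,230),(345,240),(428,175)]:print((u,v),h[v,u])
E
sed -i 's/yellow=(H>22)&(H<32)&(S>170)&(V>120)/yellow=(H>20)\&(H<34)\&(S>130)\&(V>110)/' h.py
python3 - <<'E'
from h import *
im=cv2.imread('pics/top0.png')[:,:,::-1].copy();c=cam('top');m=masks(im)
r=blob(m['red'],(277,231));y=blob(m['yellow'],(273,213),6);b=blob(m['blue'],(188,246));py=blob(m['yellow'],(273,137),4)
for q in(r,y,b,py):print(q and q[:2])
cap=ray2plane(c,r[0],.089)[0];ym=ray2plane(c,y[0],.01)[0];print(cap,ym,ray2plane(c,b[0],.01)[0],py and ray2plane(c,py[0],.01)[0])
v=ym-cap;print(np.hypot(v[0],v[1]),np.degrees(np.arctan2(v[1],v[0])))
plan([cap[0],cap[1],.25],180+np.degrees(np.arctan2(v[1],v[0])))
E
```

```text
(273, 212) [ 27 168 199]
(276, 211) [ 27 169 198]
(269, 214) [ 27 161 195]
(275, 137) [ 25 119 187]
(185, 245) [110 181 172]
(338, 180) [105   9 167]
(300, 160) [ 18  73 144]
(330, 230) [ 12 159  96]
(345, 240) [ 12 157  96]
(428, 175) [ 10 131  68]
(array([277.15525114, 229.78082192]), np.int32(219))
(array([272.12307692, 212.09230769]), np.int32(65))
(array([188.81185567, 242.20231959]), np.int32(1552))
(array([272.12307692, 212.09230769]), np.int32(65))
[0.45431722 0.04887833 0.089     ] [0.50441711 0.06881283 0.01      ] [0.42251963 0.2731617  0.01      ] [0.50441711 0.06881283 0.01      ]
0.05392015830331984 21.697363397715133
dpos [-428.6  516.5  -23.6] ang_z 4.7 | at [ 0.3    -0.6043  0.2258] [ 1.7993e+02 -1.0000e-02 -1.5360e+02] open 0.0875 gf 0.0 F [ 1.1 -0.1 -0. ] t 0.1
```

>>> {"op": "apply_moves", "data": {
  "deltas": [
    {"fingers":70,"delta_pos":[-428,516,-24],"angular":[0,0,4.7]},
    {"fingers":70,"delta_pos":[-428,516,-24],"angular":[0,0,4.7]},
    {"fingers":70,"delta_pos":[-428,516,-24],"angular":[0,0,4.7]},
    {"fingers":70,"delta_pos":[-428,516,-24],"angular":[0,0,4.7]},
    {"fingers":70,"delta_pos":[-428,516,-24],"angular":[0,0,4.7]},
    {"fingers":70,"delta_pos":[-428,516,-24],"angular":[0,0,4.7]},
    {"fingers":70,"delta_pos":[-428,516,-24],"angular":[0,0,4.7]},
    {"fingers":70,"delta_pos":[-428,516,-24],"angular":[0,0,4.7]},
    {"fingers":70,"delta_pos":[-428,516,-24],"angular":[0,0,4.7]},
    {"fingers":70,"delta_pos":[-428,516,-24],"angular":[0,0,4.7]}
  ]
}}

```text
clock: 1.15
tool_pos: [0.4147, -0.1163, 0.2448]
orientation: [-180.0, 0.0, -158.3]
force: [1.4, -0.6, -0.4]
opening: 0.0703
gripper_force: 0.0
```

>>> {"op": "apply_moves", "data": {
  "deltas": [
    {"fingers":70,"delta_pos":[0,0,0],"angular":[0,0,0]},
    {"fingers":70,"delta_pos":[0,0,0],"angular":[0,0,0]},
    {"fingers":70,"delta_pos":[0,0,0],"angular":[0,0,0]}
  ]
}}

```text
clock: 1.45
tool_pos: [0.4145, -0.1187, 0.2443]
orientation: [180.0, -0.0, -158.3]
force: [0.6, 0.2, -0.1]
opening: 0.0697
gripper_force: 0.0
```

```bash
python3 - <<'E'
from h import *
im,c=shot('wrist','w1');m=masks(im)
plan([0.4543,0.0489,.25],-158.3)
r=blob(m['red']);y=blob(m['yellow'],None,8);print(r[:2],y[:2])
q=cv2.minAreaRect(np.argwhere(r[2])[:,::-1].astype(np.float32));print(q)
print(ray2plane(c,r[0],.089),ray2plane(c,y[0],.01))
E
```

```text
dpos [-99.  141.5  -5.8] ang_z -0.1 | at [ 0.4144 -0.1191  0.2442] [ 1.7999e+02 -3.0000e-02 -1.5838e+02] open 0.0703 gf 0.0 F [-0.3 -1.   0.6] t 1.5
(array([446.03755869, 266.77464789]), np.int32(213)) (array([515.31845078, 357.15061861]), np.int32(1859))
((442.6199645996094, 267.1600036621094), (19.940410614013672, 21.354625701904297), 8.130102157592773)
[[0.44354265 0.03248858 0.089     ]] [[0.56392944 0.24406285 0.01      ]]
```

View pics/w1.png

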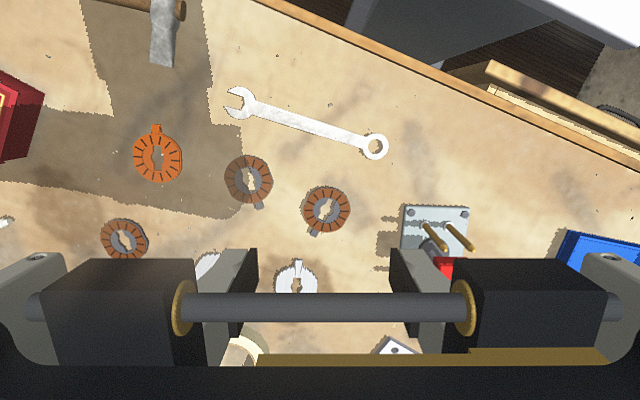

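The wrist view shows the brown plates at (248,180), (326,210) and (124,240), the orange decoy at (157,158), the spanner, and the jig at (437,235). The gripper hides everything below row 250, so I'll look with the TCP about 70 mm beyond each target.

>>> {"op": "apply_moves", "data": {
  "deltas": [
    {"fingers":70,"delta_pos":[-169,141,-6],"angular":[0,0,0]},
    {"fingers":70,"delta_pos":[-169,141,-6],"angular":[0,0,0]},
    {"fingers":70,"delta_pos":[-169,141,-6],"angular":[0,0,0]},
    {"fingers":70,"delta_pos":[-169,141,-6],"angular":[0,0,0]},
    {"fingers":70,"delta_pos":[-169,141,-6],"angular":[0,0,0]},
    {"fingers":70,"delta_pos":[-169,141,-6],"angular":[0,0,0]},
    {"fingers":70,"delta_pos":[-169,141,-6],"angular":[0,0,0]},
    {"fingers":70,"delta_pos":[-169,141,-6],"angular":[0,0,0]}
  ]
}}

```text
clock: 2.3
tool_pos: [0.5193, 0.0735, 0.2503]
orientation: [-180.0, -0.0, -158.4]
force: [-1.0, -0.2, 0.6]
opening: 0.0702
gripper_force: 0.0
```

```bash
python3 - <<'E'
from h import *
im,c=shot('wrist','w2');m=masks(im)
plan([0.4543,0.0489,.25],-158.3)
e=project(c,[[.4543,.0489,.089],[.5044,.0688,.01]]);print(e)
r=blob(m['red'],e[0],100);y=blob(m['yellow'],e[1],30);print(r[:2],y[:2])
print(ray2plane(c,r[0],.089),ray2plane(c,y[0],.01))
E
```

```text
dpos [69.6  0.9  0.5] ang_z -0.1 | at [0.5194 0.0736 0.2505] [-180.     -0.   -158.41] open 0.0698 gf 0.0 F [-0.2  0.   0.4] t 2.4
[[324.89738682 118.13136538]
 [324.61750181 161.27635756]]
(array([314.7712766 , 118.65159574]), np.int32(376)) (array([323.9771987 , 161.81758958]), np.int32(307))
[[0.45822878 0.04021997 0.089     ]] [[0.50530199 0.06831781 0.01      ]]
```

View pics/w2.png

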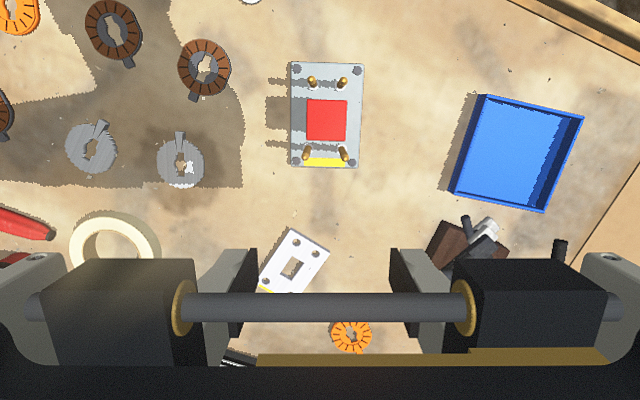

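The jig shows clearly, aligned with the image: cap at (327,120), yellow stripe at (324,162), studs at (312,82), (342,82), (306,153) and (344,153). The tray is at (515,155).

```bash
sed -i 's/red=((H<6)|(H>174))&(S>180)&(V>90)/red=((H<8)|(H>172))\&(S>140)\&(V>80)/' h.py
python3 - <<'E'
from h import *
im=cv2.imread('pics/w2.png')[:,:,::-1].copy();c=cam('wrist');m=masks(im)
h=cv2.cvtColor(im,cv2.COLOR_RGB2HSV)
for u,v in [(312,82),(342,85),(345,153),(324,118),(335,105),(312,161),(500,150)]:print((u,v),h[v,u])
e=project(c,[[.4543,.0489,.089],[.5044,.0688,.01]])
r=blob(m['red'],e[0],100);print(r[:2])
cn=cv2.boxPoints(cv2.minAreaRect(np.argwhere(r[2])[:,::-1].astype(np.float32)));
w=ray2plane(c,cn,.089);print(cn,w[:,:2],w.mean(0));
for i in range(4):
    d=w[i]-w[i-1];print(np.hypot(d[0],d[1]),np.degrees(np.arctan2(d[1],d[0])))
y=m['yellow']&False; y[150:172,295:355]=m['yellow'][150:172,295:355]
q=cv2.boxPoints(cv2.minAreaRect(np.argwhere(y)[:,::-1].astype(np.float32)));print(ray2plane(c,q,.01)[:,:2])
b=blob(m['blue']);print(b[:2],ray2plane(c,[[516,154]],.022))
plan(w.mean(0)-[0,0,.005],None)
E
```

```text
(312, 82) [ 19 134 146]
(342, 85) [ 19 137 127]
(345, 153) [ 19 137 138]
(324, 118) [  2 179 250]
(335, 105) [  1 178 251]
(312, 161) [ 29 160 253]
(500, 150) [106 159 252]
(array([325.93824827, 119.53497164]), np.int32(1587))
[[305.7017  139.24844]
 [307.00522  98.83888]
 [346.31912 100.10707]
 [345.0156  140.51663]] [[0.47938472 0.03913744]
 [0.4444845  0.02729686]
 [0.43218055 0.06154119]
 [0.46668163 0.07462236]] [0.45568285 0.05064946 0.089     ]
0.037690154177834605 -70.30337046406642
0.036854100242463335 -161.2594794518561
0.036387659261581023 109.76330557219376
0.03689772051472714 20.764344605489946
[[0.51816274 0.04690338]
 [0.50768751 0.04355269]
 [0.49136146 0.09172625]
 [0.50172277 0.09547929]]
(array([549.7594108, 159.7700491]), np.int32(1222)) [[0.4119013  0.27472314 0.022     ]]
dpos [ 67.7   2.1 166.5]  | at [0.5194 0.0736 0.2505] [-180.     -0.   -158.41] open 0.0698 gf 0.0 F [-0.2  0.   0.4] t 2.4
```

>>> {"op": "apply_moves", "data": {
  "deltas": [
    {"fingers":60,"delta_pos":[67.7,2.1,40],"angular":[0,0,2.1]},
    {"fingers":60,"delta_pos":[67.7,2.1,80],"angular":[0,0,2.1]},
    {"fingers":60,"delta_pos":[67.7,2.1,120],"angular":[0,0,2.1]},
    {"fingers":60,"delta_pos":[67.7,2.1,160],"angular":[0,0,2.1]},
    {"fingers":60,"delta_pos":[67.7,2.1,180],"angular":[0,0,2.1]},
    {"fingers":60,"delta_pos":[67.7,2.1,180],"angular":[0,0,2.1]},
    {"fingers":10,"delta_pos":[67.7,2.1,180],"angular":[0,0,2.1]},
    {"fingers":10,"delta_pos":[67.7,2.1,180],"angular":[0,0,2.1]},
    {"fingers":10,"delta_pos":[67.7,2.1,180],"angular":[0,0,2.1]},
    {"fingers":10,"delta_pos":[67.7,2.1,180],"angular":[0,0,2.1]}
  ]
}}

```text
clock: 3.35
tool_pos: [0.4568, 0.0525, 0.0717]
orientation: [180.0, 0.1, -160.4]
force: [-0.9, 0.1, 5.6]
opening: 0.0377
gripper_force: 30.0
```

>>> {"op": "apply_moves", "data": {
  "deltas": [
    {"fingers":10,"delta_pos":[0,0,0],"angular":[0,0,0]},
    {"fingers":10,"delta_pos":[0,0,-20],"angular":[0,0,0]},
    {"fingers":10,"delta_pos":[0,0,-50],"angular":[0,0,0]},
    {"fingers":10,"delta_pos":[0,0,-80],"angular":[0,0,0]},
    {"fingers":10,"delta_pos":[0,0,-80],"angular":[0,0,0]}
  ]
}}

```text
clock: 3.85
tool_pos: [0.4584, 0.0532, 0.1546]
orientation: [180.0, 0.4, -160.4]
force: [1.4, -0.1, 0.2]
opening: 0.0377
gripper_force: 30.0
```

```bash
python3 - <<'E'
from h import *
plan([.414,.274,.15],-160.5)
E
```

```text
dpos [-32.4 222.9   4.9] ang_z 0.1 | at [0.4584 0.0532 0.1546] [ 179.97    0.42 -160.35] open 0.0377 gf 30.0 F [ 1.4 -0.1  0.2] t 3.9
```

>>> {"op": "apply_moves", "data": {
  "deltas": [
    {"fingers":10,"delta_pos":[-32,223,0],"angular":[0,0,0]},
    {"fingers":10,"delta_pos":[-32,223,0],"angular":[0,0,0]},
    {"fingers":10,"delta_pos":[-32,223,0],"angular":[0,0,0]},
    {"fingers":10,"delta_pos":[-32,223,0],"angular":[0,0,0]},
    {"fingers":10,"delta_pos":[-32,223,0],"angular":[0,0,0]},
    {"fingers":10,"delta_pos":[-32,223,0],"angular":[0,0,0]},
    {"fingers":10,"delta_pos":[-32,223,50],"angular":[0,0,0]},
    {"fingers":10,"delta_pos":[-32,223,100],"angular":[0,0,0]},
    {"fingers":10,"delta_pos":[-32,223,130],"angular":[0,0,0]},
    {"fingers":10,"delta_pos":[-32,223,138],"angular":[0,0,0]}
  ]
}}

```text
clock: 4.85
tool_pos: [0.4095, 0.27, 0.0094]
orientation: [-179.8, -0.3, -160.4]
force: [-15.8, -8.1, 42.9]
opening: 0.0377
gripper_force: 30.0
```

>>> {"op": "apply_moves", "data": {
  "deltas": [
    {"fingers":10,"delta_pos":[0,0,3],"angular":[0,0,0]},
    {"fingers":56,"delta_pos":[0,0,3],"angular":[0,0,0]},
    {"fingers":56,"delta_pos":[0,0,3],"angular":[0,0,0]},
    {"fingers":56,"delta_pos":[0,0,3],"angular":[0,0,0]},
    {"fingers":56,"delta_pos":[0,0,-40],"angular":[0,0,0]},
    {"fingers":56,"delta_pos":[0,0,-90],"angular":[0,0,0]},
    {"fingers":56,"delta_pos":[0,0,-140],"angular":[0,0,0]},
    {"fingers":56,"delta_pos":[0,0,-190],"angular":[0,0,0]},
    {"fingers":56,"delta_pos":[0,0,-230],"angular":[0,0,0]},
    {"fingers":56,"delta_pos":[0,0,-230],"angular":[0,0,0]}
  ]
}}

```text
clock: 5.85
tool_pos: [0.4137, 0.275, 0.2495]
orientation: [179.7, 0.6, -160.4]
force: [0.4, 0.1, -1.4]
opening: 0.0562
gripper_force: 0.0
```

```bash
python3 - <<'E'
from h import *
im,c=shot('top');m=masks(im);r=blob(m['red'],project(c,[[.414,.274,.02]])[0]);print(r[:2],ray2plane(c,r[0],.027))
plan([.5217,.0746,.25],-160.5)
E
```

```text
(array([189.57894737, 250.66447368]), np.int32(152)) [[0.40125235 0.26539567 0.027     ]]
dpos [ -36.  -224.6   -4.4] ang_z 0.1 | at [0.4125 0.2742 0.2463] [ 179.76    0.36 -160.39] open 0.0560 gf 0.0 F [-0.2 -0.4 -0.6] t 5.9
```

Cap is released near the tray's centre. Next I'll measure the bare hub and studs from the same viewing pose.

>>> {"op": "apply_moves", "data": {
  "deltas": [
    {"fingers":66,"delta_pos":[-36,-225,-4],"angular":[0,0,0]},
    {"fingers":66,"delta_pos":[-36,-225,-4],"angular":[0,0,0]},
    {"fingers":66,"delta_pos":[-36,-225,-4],"angular":[0,0,0]},
    {"fingers":66,"delta_pos":[-36,-225,-4],"angular":[0,0,0]},
    {"fingers":66,"delta_pos":[-36,-225,-4],"angular":[0,0,0]},
    {"fingers":66,"delta_pos":[-36,-225,-4],"angular":[0,0,0]},
    {"fingers":66,"delta_pos":[-36,-225,-4],"angular":[0,0,0]},
    {"fingers":66,"delta_pos":[-36,-225,-4],"angular":[0,0,0]}
  ]
}}

```text
clock: 6.7
tool_pos: [0.5202, 0.0734, 0.2459]
orientation: [180.0, -0.1, -160.4]
force: [-0.3, 0.0, 0.1]
opening: 0.0655
gripper_force: 0.0
```

```bash
python3 - <<'E'
from h import *
im,c=shot('wrist','w3');plan([.5217,.0746,.25],-160.5)
cv2.imwrite('pics/w3c.png',cv2.resize(cv2.imread('pics/w3.png')[50:190,240:400],None,fx=4,fy=4,interpolation=cv2.INTER_CUBIC))
o=np.array([.4557,.0506]);a=np.radians(19.7);Rm=np.array([[np.cos(a),-np.sin(a)],[np.sin(a),np.cos(a)]])
P=[np.r_[o+Rm@np.array(q[:2]),q[2]] for q in [(0,0,.084),(36,20,.087),(36,-20,.087),(-36,15,.087),(-36,-15,.087)] for q in [np.array(q)*[1e-3,1e-3,1]]]
print(project(c,P))
E
```

```text
dpos [-1.6  0.4 -3.8] ang_z 0.2 | at [0.5203 0.0737 0.2462] [ 1.7999e+02 -2.0000e-02 -1.6035e+02] open 0.0659 gf 0.0 F [-0.1  0.3  0.9] t 6.8
[[323.99920455 119.2726495 ]
 [344.78913282 157.85779472]
 [303.38114363 157.97412613]
 [340.56457242  78.13970191]
 [307.28598757  78.23481799]]
```

View pics/w3c.png

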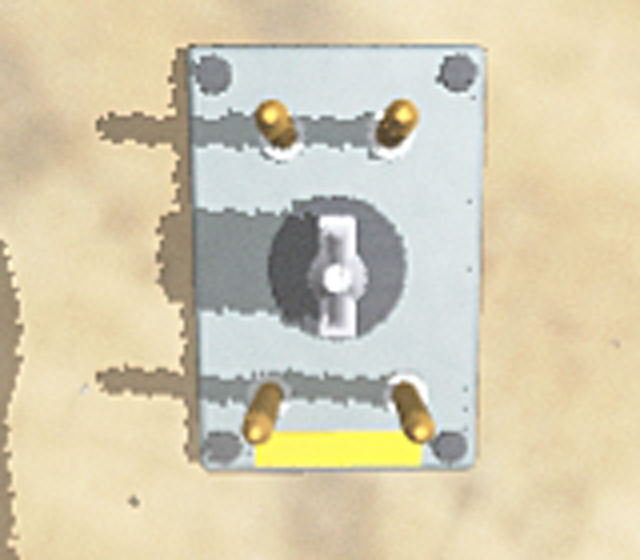

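The studs and hub tip match the predicted pixels to within about 0.6 px. That gives the jig at (0.4556, 0.0509) with yaw 20.0°. Next is friction_1.

```bash
cat >> h.py <<'E'
def plate(im,c,near,z=.008,dbg=None):
    hsv=cv2.cvtColor(im,cv2.COLOR_RGB2HSV).astype(int);H,S,V=hsv[...,0],hsv[...,1],hsv[...,2]
    yy,xx=np.mgrid[:400:1,:640:1]
    P=ray2plane(c,np.c_[xx.ravel(),yy.ravel()],z)[:,:2].reshape(400,640,2)
    d=np.linalg.norm(P-np.array(near),axis=2)
    m=((S<50)|((H<14)&(S>85)&(V<190)))&(d<.06)&(yy<262)
    m=cv2.morphologyEx(m.astype(np.uint8),cv2.MORPH_OPEN,np.ones((2,2)))
    b=blob(m,None,100)
    if dbg: save(dbg,np.where(b[2][...,None],im,im//3))
    cs,_=cv2.findContours(b[2].astype(np.uint8),cv2.RETR_EXTERNAL,cv2.CHAIN_APPROX_NONE)
    q=max(cs,key=cv2.contourArea).reshape(-1,2)
    w=P[q[:,1],q[:,0]]
    ce=np.median(P[b[2]],axis=0)
    for _ in range(15):
        r=np.linalg.norm(w-ce,axis=1);k=(r>.026)&(r<.0325)
        A=np.c_[2*w[k],np.ones(k.sum())];s=np.linalg.lstsq(A,(w[k]**2).sum(1),rcond=None)[0];ce=s[:2]
    rad=np.sqrt(s[2]+ce@ce)
    pts=P[b[2]]-ce;rr=np.linalg.norm(pts,axis=1)
    t=pts[(rr>.0335)&(rr<.042)].mean(0)
    return ce,rad,np.degrees(np.arctan2(t[1],t[0])),rr.max(),k.sum()
E
python3 - <<'E'
from h import *
im=cv2.imread('pics/w2.png');h=cv2.cvtColor(im,cv2.COLOR_BGR2HSV)
for u,v in [(195,65),(205,50),(194,97),(250,100),(400,130),(215,120),(180,150),(180,178),(90,140)]:print((u,v),h[v,u])
plan([.527,-.101,.175],-180)
E
```

```text
(195, 65) [113  14 142]
(205, 50) [ 13 133  71]
(194, 97) [120   3  83]
(250, 100) [ 21  58 227]
(400, 130) [ 20  65 230]
(215, 120) [ 20  70 152]
(180, 150) [ 90   2 166]
(180, 178) [ 30   2 159]
(90, 140) [120   9 111]
dpos [  52.4 -166.8   71.2] ang_z 19.7 | at [0.5203 0.0737 0.2462] [ 1.7999e+02 -2.0000e-02 -1.6035e+02] open 0.0659 gf 0.0 F [-0.1  0.3  0.9] t 6.8
```

>>> {"op": "apply_moves", "data": {
  "deltas": [
    {"fingers":66,"delta_pos":[52,-167,71],"angular":[0,0,19.7]},
    {"fingers":66,"delta_pos":[52,-167,71],"angular":[0,0,19.7]},
    {"fingers":66,"delta_pos":[52,-167,71],"angular":[0,0,19.7]},
    {"fingers":66,"delta_pos":[52,-167,71],"angular":[0,0,19.7]},
    {"fingers":66,"delta_pos":[52,-167,71],"angular":[0,0,19.7]},
    {"fingers":66,"delta_pos":[52,-167,71],"angular":[0,0,19.7]},
    {"fingers":66,"delta_pos":[52,-167,71],"angular":[0,0,19.7]}
  ]
}}

```text
clock: 7.45
tool_pos: [0.5282, -0.1005, 0.176]
orientation: [180.0, 0.1, 180.0]
force: [0.3, -0.2, 0.3]
opening: 0.0659
gripper_force: 0.0
```

```bash
sed -i 's/m=((S<50)/m=((S<40)/' h.py; python3 - <<'E'
from h import *
im,c=shot('wrist','w4')
r=plate(im,c,(.457,-.101),dbg='w4m');print(r)
plan([*r[0],.003],r[2]+180)
E
```

```text
(array([ 0.45708892, -0.09781455]), np.float64(0.028666114934494457), np.float64(-5.1465692851924745), np.float64(0.03984144856616813), np.int64(188))
dpos [ 71.4   2.5 173. ] ang_z 5.2 | at [ 0.5283 -0.1004  0.1761] [ 1.7999e+02  7.0000e-02 -1.7999e+02] open 0.0659 gf 0.0 F [-0.6  0.2  0.2] t 7.5
```

View pics/w4m.png

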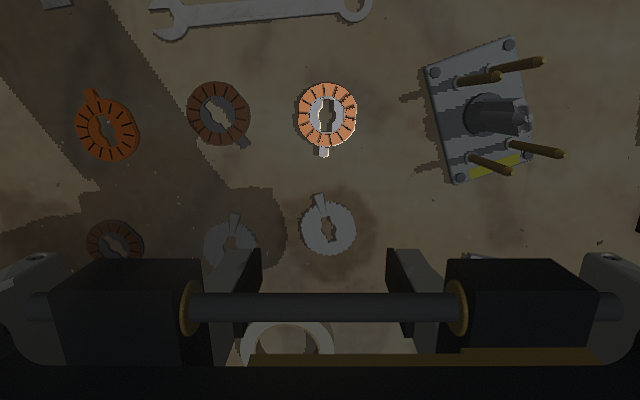

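The mask lies on the right plate at (327,114), tab down at (323,152), but it drops part of the sunlit left edge. I'll loosen the brightness limit.

```bash
sed -i 's/(S>85)&(V<190)/(S>75)/; s/(H<14)/(H<16)/' h.py; python3 - <<'E'
from h import *
im=cv2.imread('pics/w4.png')[:,:,::-1].copy();c=cam('wrist')
r=plate(im,c,(.457,-.101));print(r)
print(project(c,[*r[0],.008]))
r2=plate(im,c,(.572,-.096));print('S1',r2)
plan([*r[0],.003],r[2]+180)
E
```

```text
(array([ 0.45739667, -0.09743041]), np.float64(0.029013948656665813), np.float64(-5.509937002220264), np.float64(0.03971168823977987), np.int64(184))
[[327.02464188 115.75020801]]
S1 (array([ 0.57423185, -0.0950356 ]), np.float64(0.029701784725798444), np.float64(-164.44039618322518), np.float64(0.04054043643189099), np.int64(155))
dpos [ 71.1   2.9 173. ] ang_z 5.5 | at [ 0.5283 -0.1004  0.1761] [ 1.7999e+02  7.0000e-02 -1.7999e+02] open 0.0659 gf 0.0 F [-0.6  0.2  0.2] t 7.5
```

>>> {"op": "apply_moves", "data": {
  "deltas": [
    {"fingers":66,"delta_pos":[71,2.9,40],"angular":[0,0,5.5]},
    {"fingers":66,"delta_pos":[71,2.9,80],"angular":[0,0,5.5]},
    {"fingers":66,"delta_pos":[71,2.9,120],"angular":[0,0,5.5]},
    {"fingers":66,"delta_pos":[71,2.9,150],"angular":[0,0,5.5]},
    {"fingers":66,"delta_pos":[71,2.9,165],"angular":[0,0,5.5]},
    {"fingers":66,"delta_pos":[71,2.9,171],"angular":[0,0,5.5]},
    {"fingers":66,"delta_pos":[71,2.9,172],"angular":[0,0,5.5]}
  ]
}}

```text
clock: 8.2
tool_pos: [0.4572, -0.0978, 0.0035]
orientation: [-180.0, -0.0, 174.5]
force: [0.6, -0.3, 0.9]
opening: 0.0661
gripper_force: 0.0
```

>>> {"op": "apply_moves", "data": {
  "deltas": [
    {"fingers":40,"delta_pos":[0,0,0],"angular":[0,0,0]},
    {"fingers":40,"delta_pos":[0,0,0],"angular":[0,0,0]},
    {"fingers":40,"delta_pos":[0,0,0],"angular":[0,0,0]},
    {"fingers":40,"delta_pos":[0,0,0],"angular":[0,0,0]},
    {"fingers":40,"delta_pos":[0,0,-20],"angular":[0,0,0]},
    {"fingers":40,"delta_pos":[0,0,-60],"angular":[0,0,0]},
    {"fingers":40,"delta_pos":[0,0,-110],"angular":[0,0,0]},
    {"fingers":40,"delta_pos":[0,0,-150],"angular":[0,0,0]},
    {"fingers":40,"delta_pos":[0,0,-150],"angular":[0,0,0]},
    {"fingers":40,"delta_pos":[0,0,-150],"angular":[0,0,0]}
  ]
}}

```text
clock: 9.2
tool_pos: [0.457, -0.0986, 0.1545]
orientation: [179.9, 0.2, 174.4]
force: [-0.2, 0.2, -0.9]
opening: 0.0552
gripper_force: 30.0
```

```bash
python3 - <<'E'
from h import *
im,c=shot('wrist','w5');save('w5c',cv2.resize(im[150:300,200:440],None,fx=3,fy=3))
plan([.4556,.0509,.155],-160)
E
```

```text
dpos [ 15.2 148.8  -1.6] ang_z -25.6 | at [ 0.4562 -0.0987  0.1533] [179.97   0.   174.37] open 0.0553 gf 30.0 F [-0.5 -0.1 -1.7] t 9.2
```

View pics/w5c.png

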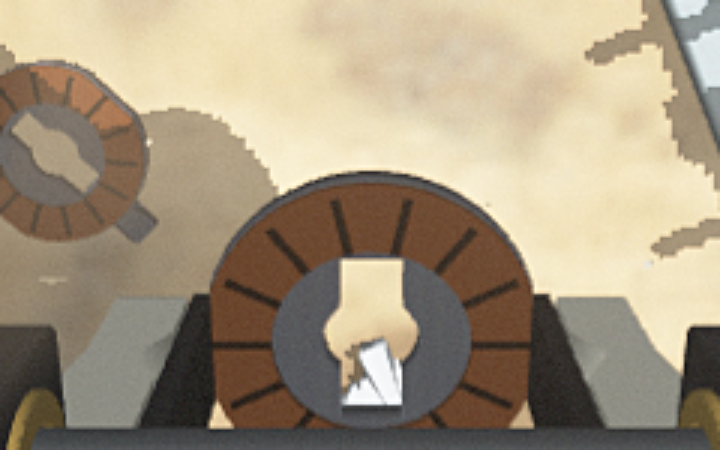

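The held plate is between the pads. Its hole spans crop columns 341–403 and rows 258–412, so I can work out its offset in the hand.

```bash
python3 - <<'E'
from h import *
o=ctrl.get_obs();c=cam('wrist',o);T=T_tool(o)
uv=np.array([[372,258],[372,412],[341,300],[403,300],[341,275],[403,275]])/3+[200,150]
w=ray2plane(c,uv,o['tool_pos'][2]+.0045)
print(((w-T[:3,3])@T[:3,:3]*1000).round(1))
E
```

```text
[[ 18.4  -0.4  -4.5]
 [-10.9  -0.4  -4.5]
 [ 10.7  -5.7  -4.5]
 [ 10.7   4.9  -4.5]
 [ 15.3  -5.6  -4.5]
 [ 15.3   4.8  -4.5]]
```

>>> {"op": "apply_moves", "data": {
  "deltas": [
    {"fingers":40,"delta_pos":[15,40,-2],"angular":[0,0,-8]},
    {"fingers":40,"delta_pos":[15,80,-2],"angular":[0,0,-16]},
    {"fingers":40,"delta_pos":[15,120,-2],"angular":[0,0,-24]},
    {"fingers":40,"delta_pos":[15,149,-2],"angular":[0,0,-25.6]},
    {"fingers":40,"delta_pos":[15,149,-2],"angular":[0,0,-25.6]},
    {"fingers":40,"delta_pos":[15,149,25],"angular":[0,0,-25.6]},
    {"fingers":40,"delta_pos":[15,149,38],"angular":[0,0,-25.6]},
    {"fingers":40,"delta_pos":[15,149,38],"angular":[0,0,-25.6]},
    {"fingers":40,"delta_pos":[15,149,38],"angular":[0,0,-25.6]}
  ]
}}

```text
clock: 10.15
tool_pos: [0.4559, 0.0504, 0.1148]
orientation: [-180.0, -0.1, -160.0]
force: [-0.9, -0.6, 0.1]
opening: 0.0554
gripper_force: 30.0
```

```bash
python3 - <<'E'
from h import *
im,c=shot('wrist','w6');save('w6c',cv2.resize(im[150:300,200:440],None,fx=3,fy=3))
plan([.4556,.0509,.115],-160)
print((project(c,[[.4556,.0509,.084]])-[200,150])*3)
E
```

```text
dpos [0.7 0.5 0.4] ang_z -0.0 | at [0.4564 0.0507 0.1154] [-1.7998e+02 -5.0000e-02 -1.6003e+02] open 0.0548 gf 30.0 F [ 0.3  0.2 -1.2] t 10.2
[[375.97045457 276.10531623]]
```

View pics/w6c.png

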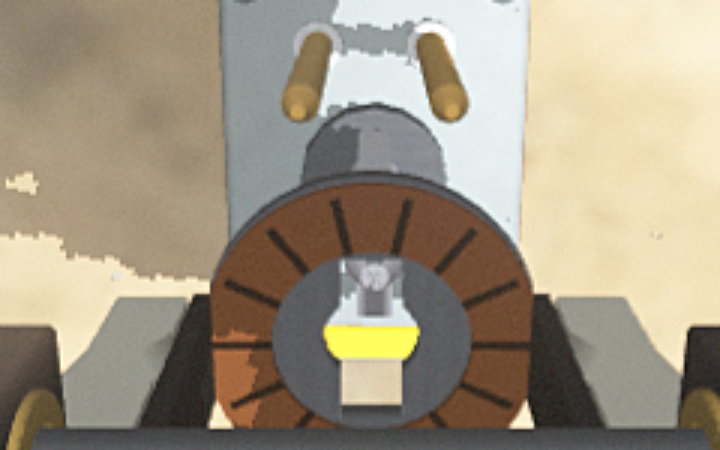

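```bash
python3 - <<'E'
from h import *
o=ctrl.get_obs();c=cam('wrist',o);T=T_tool(o)
for zt in (.0045,.0035,.0025):
    w=ray2plane(c,np.array([[372,183],[372,258],[372,333],[212,345],[532,345]])/3+[200,150],o['tool_pos'][2]+zt)
    b=ray2plane(c,np.array([[372,405]])/3+[200,150],o['tool_pos'][2]+zt-.008)
    print(zt,((np.r_[w,b]-T[:3,3])@T[:3,:3]*1000).round(1)[:,:2].tolist())
E
```

```text
0.0045 [[31.9, -0.3], [18.7, -0.3], [4.8, -0.3], [2.5, -27.9], [2.4, 27.3], [-14.0, -0.3]]
0.0035 [[31.6, -0.3], [18.3, -0.3], [4.3, -0.3], [2.0, -28.1], [1.9, 27.5], [-14.6, -0.3]]
0.0025 [[31.3, -0.3], [17.9, -0.3], [3.8, -0.3], [1.5, -28.3], [1.4, 27.7], [-15.2, -0.3]]
```

Hub tip is at crop (376,278), as predicted, and the plate sits about +2 mm in tool x. I'll correct by −1.2 and +0.8 mm, then lower and check the forces.

>>> {"op": "apply_moves", "data": {
  "deltas": [
    {"fingers":40,"delta_pos":[-1.2,0.8,15],"angular":[0,0,0]},
    {"fingers":40,"delta_pos":[-1.2,0.8,30],"angular":[0,0,0]},
    {"fingers":40,"delta_pos":[-1.2,0.8,38],"angular":[0,0,0]},
    {"fingers":40,"delta_pos":[-1.2,0.8,44],"angular":[0,0,0]},
    {"fingers":40,"delta_pos":[-1.2,0.8,50],"angular":[0,0,0]},
    {"fingers":40,"delta_pos":[-1.2,0.8,50],"angular":[0,0,0]}
  ]
}}

```text
clock: 10.8
tool_pos: [0.4571, 0.0521, 0.0651]
orientation: [-180.0, -0.0, -160.0]
force: [-0.2, -0.1, -0.9]
opening: 0.0555
gripper_force: 30.0
```

>>> {"op": "apply_moves", "data": {
  "deltas": [
    {"fingers":40,"delta_pos":[0,0,12],"angular":[0,0,0]},
    {"fingers":40,"delta_pos":[0,0,24],"angular":[0,0,0]},
    {"fingers":40,"delta_pos":[0,0,34],"angular":[0,0,0]},
    {"fingers":40,"delta_pos":[0,0,38],"angular":[0,0,0]},
    {"fingers":40,"delta_pos":[0,0,38],"angular":[0,0,0]},
    {"fingers":66,"delta_pos":[0,0,38],"angular":[0,0,0]},
    {"fingers":66,"delta_pos":[0,0,38],"angular":[0,0,0]},
    {"fingers":66,"delta_pos":[0,0,38],"angular":[0,0,0]}
  ]
}}

```text
clock: 11.6
tool_pos: [0.4577, 0.0525, 0.0279]
orientation: [180.0, 0.1, -160.0]
force: [-0.8, 0.2, -0.1]
opening: 0.0657
gripper_force: 0.0
```

>>> {"op": "apply_moves", "data": {
  "deltas": [
    {"fingers":66,"delta_pos":[0,0,-50],"angular":[0,0,0]},
    {"fingers":66,"delta_pos":[0,0,-100],"angular":[0,0,0]},
    {"fingers":66,"delta_pos":[0,0,-148],"angular":[0,0,0]},
    {"fingers":66,"delta_pos":[0,0,-148],"angular":[0,0,0]}
  ]
}}

```text
clock: 12.0
tool_pos: [0.461, 0.0536, 0.1825]
orientation: [180.0, 0.7, -159.9]
force: [1.3, 1.1, -0.3]
opening: 0.0662
gripper_force: 0.0
```

```bash
python3 - <<'E'
from h import *
# S1 axis about -164+180=16deg
a=np.radians(15.5)
plan([.5742+.07*np.cos(a),-.095+.07*np.sin(a),.175],-164.5)
im,c=shot('top','t7');print(project(c,[[.4556,.0509,.026]]))
E
```

```text
dpos [-125.  -184.     8.9] ang_z 4.6 | at [0.461  0.0536 0.1825] [ 179.98    0.7  -159.93] open 0.0662 gf 0.0 F [ 1.3  1.1 -0.3] t 12.0
[[278.03731489 231.17973837]]
```

>>> {"op": "apply_moves", "data": {
  "deltas": [
    {"fingers":66,"delta_pos":[-125,-184,5],"angular":[0,0,4.6]},
    {"fingers":66,"delta_pos":[-125,-184,5],"angular":[0,0,4.6]},
    {"fingers":66,"delta_pos":[-125,-184,5],"angular":[0,0,4.6]},
    {"fingers":66,"delta_pos":[-125,-184,5],"angular":[0,0,4.6]},
    {"fingers":66,"delta_pos":[-125,-184,5],"angular":[0,0,4.6]},
    {"fingers":66,"delta_pos":[-125,-184,5],"angular":[0,0,4.6]},
    {"fingers":66,"delta_pos":[-125,-184,5],"angular":[0,0,4.6]}
  ]
}}

```text
clock: 12.75
tool_pos: [0.6369, -0.0783, 0.1687]
orientation: [180.0, -0.2, -164.7]
force: [0.9, -0.8, 0.2]
opening: 0.0659
gripper_force: 0.0
```

```bash
python3 - <<'E'
from h import *
im,c=shot('wrist','w8')
r=plate(im,c,(.5742,-.095),dbg='w8m');print(r,project(c,[*r[0],.008]))
plan([*r[0],.004],r[2])
for p in [(.593,-.204),(.457,-.202)]:
  try: print(plate(im,c,p))
  except Exception as e: print(e)
# jig-stack check: project expected plate centre
print(project(c,[[.4556,.0509,.026]]))
E
```

```text
(array([ 0.57455429, -0.09500937]), np.float64(0.029178958960959393), np.float64(-164.52256770966306), np.float64(0.03984544270562688), np.int64(190)) [[324.18038738 123.88071531]]
dpos [ 64.1  -0.2 165.5] ang_z -0.1 | at [ 0.6367 -0.0778  0.1693] [ 1.7997e+02 -1.1000e-01 -1.6463e+02] open 0.0658 gf 0.0 F [ 0.3 -0.1  0.1] t 12.8
(array([ 0.59629306, -0.2017585 ]), np.float64(0.02946034227508777), np.float64(166.37615234034797), np.float64(0.039961743390266154), np.int64(184))
'NoneType' object is not subscriptable
[[532.40322201  30.46094832]]
```

View pics/w8.png

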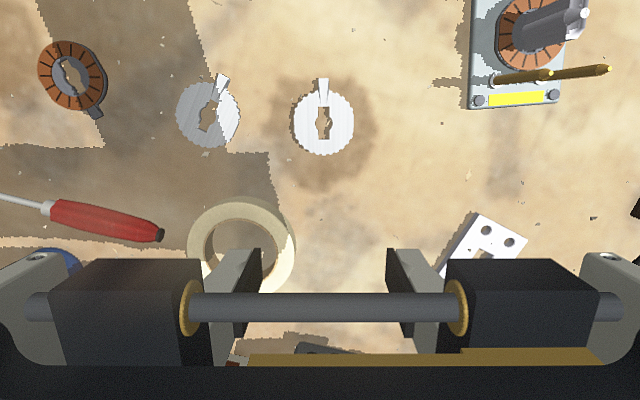

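The first plate lies on the jig at (530,32). Steel S1 is at (324,123) with its tab up, towards the robot. I'll grasp it, adding the 2 mm in tool x seen before.

>>> {"op": "apply_moves", "data": {
  "deltas": [
    {"fingers":66,"delta_pos":[66,0,40],"angular":[0,0,0]},
    {"fingers":66,"delta_pos":[66,0,80],"angular":[0,0,0]},
    {"fingers":66,"delta_pos":[66,0,120],"angular":[0,0,0]},
    {"fingers":66,"delta_pos":[66,0,150],"angular":[0,0,0]},
    {"fingers":66,"delta_pos":[66,0,162],"angular":[0,0,0]},
    {"fingers":66,"delta_pos":[66,0,165],"angular":[0,0,0]},
    {"fingers":66,"delta_pos":[66,0,165],"angular":[0,0,0]}
  ]
}}

```text
clock: 13.5
tool_pos: [0.5748, -0.0949, 0.0065]
orientation: [-180.0, 0.1, -164.5]
force: [0.2, -0.2, -0.4]
opening: 0.0658
gripper_force: 0.0
```

>>> {"op": "apply_moves", "data": {
  "deltas": [
    {"fingers":40,"delta_pos":[0,0,0],"angular":[0,0,0]},
    {"fingers":40,"delta_pos":[0,0,0],"angular":[0,0,0]},
    {"fingers":40,"delta_pos":[0,0,0],"angular":[0,0,0]},
    {"fingers":40,"delta_pos":[0,0,0],"angular":[0,0,0]},
    {"fingers":40,"delta_pos":[0,0,-20],"angular":[0,0,0]},
    {"fingers":40,"delta_pos":[0,0,-60],"angular":[0,0,0]},
    {"fingers":40,"delta_pos":[0,0,-110],"angular":[0,0,0]},
    {"fingers":40,"delta_pos":[0,0,-125],"angular":[0,0,0]},
    {"fingers":40,"delta_pos":[0,0,-125],"angular":[0,0,0]}
  ]
}}

```text
clock: 14.4
tool_pos: [0.5759, -0.0953, 0.1342]
orientation: [-179.9, 0.4, -164.6]
force: [-0.2, 0.1, -1.0]
opening: 0.0537
gripper_force: 30.0
```

```bash
python3 - <<'E'
from h import *
plan([.4560,.0515,.125],-160)
E
```

```text
dpos [ 76.6 173.4   8.5] ang_z -4.6 | at [ 0.5759 -0.0953  0.1342] [-179.94    0.37 -164.59] open 0.0537 gf 30.0 F [-0.2  0.1 -1. ] t 14.4
```

```bash
python3 - <<'E'
from h import *
im,c=shot('wrist','w9');save('w9c',cv2.resize(im[150:300,200:440],None,fx=3,fy=3));plan([.4560,.0515,.125],-160)
E
```

```text
dpos [ 75.4 173.    6.7] ang_z -4.6 | at [ 0.5746 -0.0953  0.1319] [-180.      0.18 -164.62] open 0.0536 gf 30.0 F [-0.7  0.7 -0.4] t 14.4
```

View pics/w9c.png

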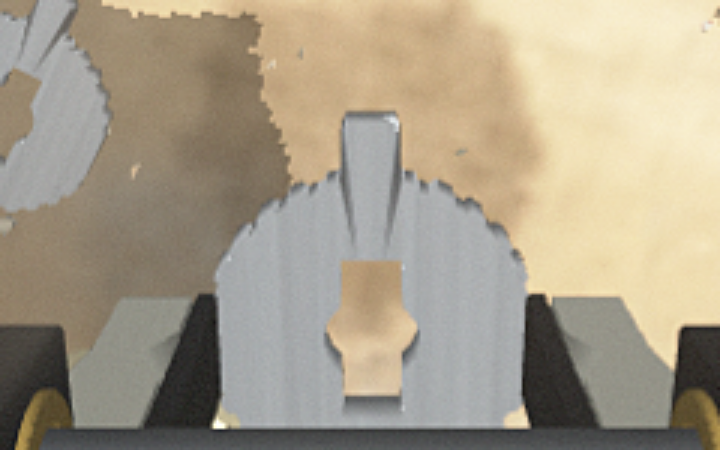

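The steel plate is held level and centred: hole columns 341–403, rows 262–410. Moving it to the hub.

>>> {"op": "apply_moves", "data": {
  "deltas": [
    {"fingers":40,"delta_pos":[74.4,45,7],"angular":[0,0,-4.6]},
    {"fingers":40,"delta_pos":[74.4,90,7],"angular":[0,0,-4.6]},
    {"fingers":40,"delta_pos":[74.4,130,7],"angular":[0,0,-4.6]},
    {"fingers":40,"delta_pos":[74.4,160,7],"angular":[0,0,-4.6]},
    {"fingers":40,"delta_pos":[74.4,173.5,7],"angular":[0,0,-4.6]},
    {"fingers":40,"delta_pos":[74.4,173.5,7],"angular":[0,0,-4.6]},
    {"fingers":40,"delta_pos":[74.4,173.5,7],"angular":[0,0,-4.6]},
    {"fingers":40,"delta_pos":[74.4,173.5,7],"angular":[0,0,-4.6]}
  ]
}}

```text
clock: 15.25
tool_pos: [0.456, 0.0513, 0.1227]
orientation: [-180.0, -0.1, -160.0]
force: [-0.2, -0.3, -1.9]
opening: 0.0536
gripper_force: 30.0
```

```bash
python3 - <<'E'
from h import *
plan([.457,.052,.065],-160)
E
```

```text
dpos [-1.3  0.3 57.7] ang_z -0.0 | at [0.456  0.0513 0.1227] [-1.7999e+02 -9.0000e-02 -1.6005e+02] open 0.0536 gf 30.0 F [-0.2 -0.3 -1.9] t 15.2
```

>>> {"op": "apply_moves", "data": {
  "deltas": [
    {"fingers":40,"delta_pos":[-1.2,0.3,20],"angular":[0,0,0]},
    {"fingers":40,"delta_pos":[-1.2,0.3,36],"angular":[0,0,0]},
    {"fingers":40,"delta_pos":[-1.2,0.3,44],"angular":[0,0,0]},
    {"fingers":40,"delta_pos":[-1.2,0.3,50],"angular":[0,0,0]},
    {"fingers":40,"delta_pos":[-1.2,0.3,57],"angular":[0,0,0]},
    {"fingers":40,"delta_pos":[-1.2,0.3,57],"angular":[0,0,0]}
  ]
}}

```text
clock: 15.85
tool_pos: [0.457, 0.0524, 0.0659]
orientation: [-180.0, -0.1, -160.0]
force: [-0.1, 0.1, -0.4]
opening: 0.0533
gripper_force: 30.0
```

>>> {"op": "apply_moves", "data": {
  "deltas": [
    {"fingers":40,"delta_pos":[0,0,10],"angular":[0,0,0]},
    {"fingers":40,"delta_pos":[0,0,20],"angular":[0,0,0]},
    {"fingers":40,"delta_pos":[0,0,28],"angular":[0,0,0]},
    {"fingers":40,"delta_pos":[0,0,28],"angular":[0,0,0]}
  ]
}}

```text
clock: 16.25
tool_pos: [0.4565, 0.0524, 0.0371]
orientation: [-180.0, -0.1, -160.0]
force: [-1.1, 0.2, -0.6]
opening: 0.0533
gripper_force: 30.0
```

>>> {"op": "apply_moves", "data": {
  "deltas": [
    {"fingers":66,"delta_pos":[0,0,0],"angular":[0,0,0]},
    {"fingers":66,"delta_pos":[0,0,0],"angular":[0,0,0]},
    {"fingers":66,"delta_pos":[0,0,0],"angular":[0,0,0]},
    {"fingers":66,"delta_pos":[0,0,-50],"angular":[0,0,0]},
    {"fingers":66,"delta_pos":[0,0,-100],"angular":[0,0,0]},
    {"fingers":66,"delta_pos":[0,0,-140],"angular":[0,0,0]},
    {"fingers":66,"delta_pos":[0,0,-140],"angular":[0,0,0]},
    {"fingers":66,"delta_pos":[0,0,-140],"angular":[0,0,0]}
  ]
}}

```text
clock: 17.05
tool_pos: [0.4577, 0.0532, 0.1798]
orientation: [179.9, 0.2, -160.0]
force: [-1.2, 0.1, 0.6]
opening: 0.066
gripper_force: 0.0
```

```bash
python3 - <<'E'
from h import *
plan([.514,-.162,.175],-145)
E
```

```text
dpos [  20.7 -221.4    4.5] ang_z -15.0 | at [0.4577 0.0532 0.1798] [ 179.95    0.2  -160.01] open 0.0660 gf 0.0 F [-1.2  0.1  0.6] t 17.1
```

>>> {"op": "apply_moves", "data": {
  "deltas": [
    {"fingers":66,"delta_pos":[20,-221,4],"angular":[0,0,-15]},
    {"fingers":66,"delta_pos":[20,-221,4],"angular":[0,0,-15]},
    {"fingers":66,"delta_pos":[20,-221,4],"angular":[0,0,-15]},
    {"fingers":66,"delta_pos":[20,-221,4],"angular":[0,0,-15]},
    {"fingers":66,"delta_pos":[20,-221,4],"angular":[0,0,-15]},
    {"fingers":66,"delta_pos":[20,-221,4],"angular":[0,0,-15]},
    {"fingers":66,"delta_pos":[20,-221,4],"angular":[0,0,-15]},
    {"fingers":66,"delta_pos":[20,-221,4],"angular":[0,0,-15]},
    {"fingers":66,"delta_pos":[20,-221,4],"angular":[0,0,-15]}
  ]
}}

```text
clock: 17.95
tool_pos: [0.5138, -0.1607, 0.1742]
orientation: [180.0, -0.0, -144.9]
force: [-0.6, 0.5, -0.2]
opening: 0.0661
gripper_force: 0.0
```

```bash
python3 - <<'E'
from h import *
im,c=shot('wrist','w10')
r=plate(im,c,(.457,-.202),dbg='w10m');print(r,project(c,[*r[0],.008]))
plan([*r[0],.004],r[2]+180)
E
```

```text
(array([ 0.45594429, -0.20136921]), np.float64(0.029010466887551115), np.float64(40.17049514810925), np.float64(0.0391036085387466), np.int64(189)) [[323.5715326  116.71949907]]
dpos [ 70.8   0.  170.4] ang_z -5.1 | at [ 0.5139 -0.1607  0.1744] [ 179.99    0.   -144.91] open 0.0662 gf 0.0 F [ 0.7 -0.5  0.7] t 18.0
```

>>> {"op": "apply_moves", "data": {
  "deltas": [
    {"fingers":66,"delta_pos":[72,0,40],"angular":[0,0,-5]},
    {"fingers":66,"delta_pos":[72,0,80],"angular":[0,0,-5]},
    {"fingers":66,"delta_pos":[72,0,120],"angular":[0,0,-5]},
    {"fingers":66,"delta_pos":[72,0,150],"angular":[0,0,-5]},
    {"fingers":66,"delta_pos":[72,0,166],"angular":[0,0,-5]},
    {"fingers":66,"delta_pos":[72,0,171],"angular":[0,0,-5]},
    {"fingers":66,"delta_pos":[72,0,171],"angular":[0,0,-5]}
  ]
}}

```text
clock: 18.7
tool_pos: [0.4552, -0.2025, 0.0033]
orientation: [180.0, -0.0, -139.9]
force: [-0.2, 0.9, 0.6]
opening: 0.0659
gripper_force: 0.0
```

>>> {"op": "apply_moves", "data": {
  "deltas": [
    {"fingers":40,"delta_pos":[0,0,0],"angular":[0,0,0]},
    {"fingers":40,"delta_pos":[0,0,0],"angular":[0,0,0]},
    {"fingers":40,"delta_pos":[0,0,0],"angular":[0,0,0]},
    {"fingers":40,"delta_pos":[0,0,0],"angular":[0,0,0]},
    {"fingers":40,"delta_pos":[0,0,-20],"angular":[0,0,0]},
    {"fingers":40,"delta_pos":[0,0,-60],"angular":[0,0,0]},
    {"fingers":40,"delta_pos":[0,0,-110],"angular":[0,0,0]},
    {"fingers":40,"delta_pos":[0,0,-125],"angular":[0,0,0]},
    {"fingers":40,"delta_pos":[0,0,-125],"angular":[0,0,0]},
    {"fingers":40,"delta_pos":[0,0,-125],"angular":[0,0,0]}
  ]
}}

```text
clock: 19.7
tool_pos: [0.4547, -0.2029, 0.1284]
orientation: [-180.0, 0.0, -140.0]
force: [0.6, 0.5, -1.4]
opening: 0.0553
gripper_force: 30.0
```

```bash
python3 - <<'E'
from h import *
plan([.457,.052,.125],-160)
im,c=shot('wrist','w11')
# hole in held plate: light/other region inside dark core; estimate outer top edge of the brown disc at column 324
hsv=cv2.cvtColor(im,cv2.COLOR_RGB2HSV).astype(int);m=(hsv[...,0]<16)&(hsv[...,1]>75)&(hsv[...,2]<190)
col=m[:,315:334].mean(1)>.5;rows=np.where(col[150:290])[0]+150;print('first brown row',rows[:1],'cf F1: 211')
row=m[262:268].mean(0)>.4;cc=np.where(row[230:420])[0]+230;print('cols',cc.min(),cc.max(),'cf F1 271..377')
E
```

```text
dpos [-165.5  193.8    3.6] ang_z 20.0 | at [ 0.4547 -0.2029  0.1284] [-1.7999e+02  4.0000e-02 -1.4002e+02] open 0.0553 gf 30.0 F [ 0.6  0.5 -1.4] t 19.7
first brown row [214] cf F1: 211
cols 270 376 cf F1 271..377
```

>>> {"op": "apply_moves", "data": {
  "deltas": [
    {"fingers":40,"delta_pos":[-40,45,3],"angular":[0,0,7]},
    {"fingers":40,"delta_pos":[-75,85,3],"angular":[0,0,14]},
    {"fingers":40,"delta_pos":[-110,125,3],"angular":[0,0,20]},
    {"fingers":40,"delta_pos":[-140,165,3],"angular":[0,0,20]},
    {"fingers":40,"delta_pos":[-160,188,3],"angular":[0,0,20]},
    {"fingers":40,"delta_pos":[-164.4,194,3],"angular":[0,0,20]},
    {"fingers":40,"delta_pos":[-164.4,194,3],"angular":[0,0,20]},
    {"fingers":40,"delta_pos":[-164.4,194,3],"angular":[0,0,20]},
    {"fingers":40,"delta_pos":[-164.4,194,3],"angular":[0,0,20]}
  ]
}}

```text
clock: 20.65
tool_pos: [0.4558, 0.0502, 0.1247]
orientation: [-180.0, -0.1, -160.1]
force: [-0.1, 0.0, -0.7]
opening: 0.0549
gripper_force: 30.0
```

```bash
python3 - <<'E'
from h import *
plan([.456,.0515,.065],-160)
E
```

```text
dpos [-0.7  1.2 59.7] ang_z -0.1 | at [0.4558 0.0502 0.1247] [-1.7998e+02 -1.0000e-01 -1.6005e+02] open 0.0549 gf 30.0 F [-0.1  0.  -0.7] t 20.6
```

>>> {"op": "apply_moves", "data": {
  "deltas": [
    {"fingers":40,"delta_pos":[-0.6,1.0,20],"angular":[0,0,0]},
    {"fingers":40,"delta_pos":[-0.6,1.0,36],"angular":[0,0,0]},
    {"fingers":40,"delta_pos":[-0.6,1.0,46],"angular":[0,0,0]},
    {"fingers":40,"delta_pos":[-0.6,1.0,52],"angular":[0,0,0]},
    {"fingers":40,"delta_pos":[-0.6,1.0,59],"angular":[0,0,0]},
    {"fingers":40,"delta_pos":[-0.6,1.0,59],"angular":[0,0,0]}
  ]
}}

```text
clock: 21.25
tool_pos: [0.4563, 0.052, 0.0659]
orientation: [-180.0, -0.1, -160.0]
force: [0.3, -0.4, 0.2]
opening: 0.0551
gripper_force: 30.0
```

>>> {"op": "apply_moves", "data": {
  "deltas": [
    {"fingers":40,"delta_pos":[0,0,10],"angular":[0,0,0]},
    {"fingers":40,"delta_pos":[0,0,20],"angular":[0,0,0]},
    {"fingers":40,"delta_pos":[0,0,23],"angular":[0,0,0]},
    {"fingers":40,"delta_pos":[0,0,23],"angular":[0,0,0]}
  ]
}}

```text
clock: 21.65
tool_pos: [0.4562, 0.0523, 0.0428]
orientation: [-180.0, -0.1, -160.0]
force: [0.3, -0.2, -0.4]
opening: 0.0551
gripper_force: 30.0
```

>>> {"op": "apply_moves", "data": {
  "deltas": [
    {"fingers":66,"delta_pos":[0,0,0],"angular":[0,0,0]},
    {"fingers":66,"delta_pos":[0,0,0],"angular":[0,0,0]},
    {"fingers":66,"delta_pos":[0,0,0],"angular":[0,0,0]},
    {"fingers":66,"delta_pos":[0,0,-50],"angular":[0,0,0]},
    {"fingers":66,"delta_pos":[0,0,-100],"angular":[0,0,0]},
    {"fingers":66,"delta_pos":[0,0,-135],"angular":[0,0,0]},
    {"fingers":66,"delta_pos":[0,0,-135],"angular":[0,0,0]}
  ]
}}

```text
clock: 22.35
tool_pos: [0.4595, 0.0536, 0.1841]
orientation: [180.0, 0.6, -159.9]
force: [-0.0, -0.8, 0.1]
opening: 0.0661
gripper_force: 0.0
```

```bash
python3 - <<'E'
from h import *
plan([.664,-.218,.175],-193.6)
E
```

```text
dpos [ -98.9 -325.2    9.9] ang_z 33.7 | at [0.4595 0.0536 0.1841] [ 179.97    0.58 -159.95] open 0.0661 gf 0.0 F [-0.  -0.8  0.1] t 22.4
```

>>> {"op": "apply_moves", "data": {
  "deltas": [
    {"fingers":66,"delta_pos":[-100,-325,5],"angular":[0,0,8]},
    {"fingers":66,"delta_pos":[-100,-325,5],"angular":[0,0,16]},
    {"fingers":66,"delta_pos":[-100,-325,5],"angular":[0,0,24]},
    {"fingers":66,"delta_pos":[-100,-325,5],"angular":[0,0,32]},
    {"fingers":66,"delta_pos":[-100,-325,5],"angular":[0,0,33.7]},
    {"fingers":66,"delta_pos":[-100,-325,5],"angular":[0,0,33.7]},
    {"fingers":66,"delta_pos":[-100,-325,5],"angular":[0,0,33.7]},
    {"fingers":66,"delta_pos":[-100,-325,5],"angular":[0,0,33.7]},
    {"fingers":66,"delta_pos":[-100,-325,5],"angular":[0,0,33.7]},
    {"fingers":66,"delta_pos":[-100,-325,5],"angular":[0,0,33.7]}
  ]
}}

```text
clock: 23.35
tool_pos: [0.6611, -0.2183, 0.1731]
orientation: [180.0, -0.0, 166.3]
force: [-0.5, 0.6, 0.2]
opening: 0.0659
gripper_force: 0.0
```

>>> {"op": "apply_moves", "data": {
  "deltas": [
    {"fingers":66,"delta_pos":[0,0,0],"angular":[0,0,0]},
    {"fingers":66,"delta_pos":[0,0,0],"angular":[0,0,0]}
  ]
}}

```text
clock: 23.55
tool_pos: [0.6616, -0.2178, 0.1742]
orientation: [180.0, 0.1, 166.4]
force: [0.1, 0.6, -0.9]
opening: 0.0659
gripper_force: 0.0
```

```bash
python3 - <<'E'
from h import *
im,c=shot('wrist','w12')
r=plate(im,c,(.5963,-.2018),dbg='w12m');print(r,project(c,[*r[0],.008]))
plan([*r[0],.004],r[2])
E
```

```text
(array([ 0.59720416, -0.20303647]), np.float64(0.029168289261889434), np.float64(166.68443634964822), np.float64(0.03958635621474762), np.int64(188)) [[323.13518684 121.00749799]]
dpos [ 66.3  -0.8 170.1] ang_z -0.3 | at [ 0.6616 -0.2179  0.1742] [1.7999e+02 5.0000e-02 1.6637e+02] open 0.0665 gf 0.0 F [-1.2  1.1  0.3] t 23.6
```

>>> {"op": "apply_moves", "data": {
  "deltas": [
    {"fingers":66,"delta_pos":[67.5,-0.5,40],"angular":[0,0,0]},
    {"fingers":66,"delta_pos":[67.5,-0.5,80],"angular":[0,0,0]},
    {"fingers":66,"delta_pos":[67.5,-0.5,120],"angular":[0,0,0]},
    {"fingers":66,"delta_pos":[67.5,-0.5,150],"angular":[0,0,0]},
    {"fingers":66,"delta_pos":[67.5,-0.5,166],"angular":[0,0,0]},
    {"fingers":66,"delta_pos":[67.5,-0.5,171],"angular":[0,0,0]},
    {"fingers":66,"delta_pos":[67.5,-0.5,171],"angular":[0,0,0]}
  ]
}}

```text
clock: 24.3
tool_pos: [0.5959, -0.203, 0.0024]
orientation: [-180.0, -0.0, 166.3]
force: [0.5, -0.3, 0.4]
opening: 0.0655
gripper_force: 0.0
```

>>> {"op": "apply_moves", "data": {
  "deltas": [
    {"fingers":40,"delta_pos":[0,0,0],"angular":[0,0,0]},
    {"fingers":40,"delta_pos":[0,0,0],"angular":[0,0,0]},
    {"fingers":40,"delta_pos":[0,0,0],"angular":[0,0,0]},
    {"fingers":40,"delta_pos":[0,0,0],"angular":[0,0,0]},
    {"fingers":40,"delta_pos":[0,0,-20],"angular":[0,0,0]},
    {"fingers":40,"delta_pos":[0,0,-60],"angular":[0,0,0]},
    {"fingers":40,"delta_pos":[0,0,-110],"angular":[0,0,0]},
    {"fingers":40,"delta_pos":[0,0,-125],"angular":[0,0,0]},
    {"fingers":40,"delta_pos":[0,0,-125],"angular":[0,0,0]},
    {"fingers":40,"delta_pos":[0,0,-125],"angular":[0,0,0]}
  ]
}}

```text
clock: 25.3
tool_pos: [0.5955, -0.2031, 0.1274]
orientation: [180.0, 0.0, 166.3]
force: [-0.1, 0.4, -1.6]
opening: 0.0553
gripper_force: 30.0
```

```bash
cat >> h.py <<'E'
def holeends(im):
    """rows of hole (non-grey) along centre column band in held plate, and cols"""
    hsv=cv2.cvtColor(im,cv2.COLOR_RGB2HSV).astype(int);m=(hsv[...,1]>45)
    r=np.where(m[225:292,318:331].mean(1)>.6)[0]+225;
    cc=np.where(m[240:248,300:350].mean(0)>.6)[0]+300
    return (r.min(),r.max(),cc.min(),cc.max()) if len(r) and len(cc) else (r,cc)
E
python3 - <<'E'
from h import *
plan([.456,.0515,.125],-160)
im,c=shot('wrist','w13');print(holeends(im))
for n in('w5','w9','w11'):print(n,holeends(cv2.imread(f'pics/{n}.png')[:,:,::-1].copy()))
E
```

```text
dpos [196.  214.2   2.5] ang_z -33.7 | at [ 0.5955 -0.2031  0.1274] [1.7997e+02 1.0000e-02 1.6628e+02] open 0.0553 gf 30.0 F [-0.1  0.4 -1.6] t 25.3
(np.int64(240), np.int64(284), np.int64(313), np.int64(333))
w5 (np.int64(225), np.int64(263), np.int64(313), np.int64(349))
w9 (np.int64(237), np.int64(281), np.int64(314), np.int64(333))
w11 (np.int64(225), np.int64(287), np.int64(300), np.int64(349))
```

>>> {"op": "apply_moves", "data": {
  "deltas": [
    {"fingers":40,"delta_pos":[35,35,2],"angular":[0,0,-8]},
    {"fingers":40,"delta_pos":[68,70,2],"angular":[0,0,-16]},
    {"fingers":40,"delta_pos":[100,105,2],"angular":[0,0,-24]},
    {"fingers":40,"delta_pos":[130,140,2],"angular":[0,0,-32]},
    {"fingers":40,"delta_pos":[160,172,2],"angular":[0,0,-33.7]},
    {"fingers":40,"delta_pos":[185,202,2],"angular":[0,0,-33.7]},
    {"fingers":40,"delta_pos":[196,214.5,2],"angular":[0,0,-33.7]},
    {"fingers":40,"delta_pos":[196,214.5,2],"angular":[0,0,-33.7]},
    {"fingers":40,"delta_pos":[196,214.5,2],"angular":[0,0,-33.7]},
    {"fingers":40,"delta_pos":[196,214.5,2],"angular":[0,0,-33.7]}
  ]
}}

```text
clock: 26.35
tool_pos: [0.4562, 0.0509, 0.1248]
orientation: [-180.0, -0.1, -160.0]
force: [0.8, 0.6, -0.2]
opening: 0.0552
gripper_force: 30.0
```

```bash
python3 - <<'E'
from h import *
plan([.456,.0515,.065],-160)
E
```

```text
dpos [-0.1  0.7 59.8] ang_z -0.0 | at [0.4562 0.0509 0.1248] [-1.7998e+02 -9.0000e-02 -1.6003e+02] open 0.0552 gf 30.0 F [ 0.8  0.6 -0.2] t 26.4
```

>>> {"op": "apply_moves", "data": {
  "deltas": [
    {"fingers":40,"delta_pos":[0,0.7,20],"angular":[0,0,0]},
    {"fingers":40,"delta_pos":[0,0.7,36],"angular":[0,0,0]},
    {"fingers":40,"delta_pos":[0,0.7,46],"angular":[0,0,0]},
    {"fingers":40,"delta_pos":[0,0.7,52],"angular":[0,0,0]},
    {"fingers":40,"delta_pos":[0,0.7,60],"angular":[0,0,0]},
    {"fingers":40,"delta_pos":[0,0.7,60],"angular":[0,0,0]}
  ]
}}

```text
clock: 26.95
tool_pos: [0.4558, 0.0518, 0.0647]
orientation: [-180.0, -0.1, -160.0]
force: [0.3, -1.1, -0.1]
opening: 0.0552
gripper_force: 30.0
```

>>> {"op": "apply_moves", "data": {
  "deltas": [
    {"fingers":40,"delta_pos":[0,0,8],"angular":[0,0,0]},
    {"fingers":40,"delta_pos":[0,0,15],"angular":[0,0,0]},
    {"fingers":40,"delta_pos":[0,0,15],"angular":[0,0,0]}
  ]
}}

```text
clock: 27.25
tool_pos: [0.4555, 0.052, 0.0496]
orientation: [-180.0, -0.1, -160.0]
force: [0.3, 0.5, -0.8]
opening: 0.0557
gripper_force: 30.0
```

>>> {"op": "apply_moves", "data": {
  "deltas": [
    {"fingers":66,"delta_pos":[0,0,0],"angular":[0,0,0]},
    {"fingers":66,"delta_pos":[0,0,0],"angular":[0,0,0]},
    {"fingers":66,"delta_pos":[0,0,0],"angular":[0,0,0]},
    {"fingers":66,"delta_pos":[0,0,-50],"angular":[0,0,0]},
    {"fingers":66,"delta_pos":[0,0,-100],"angular":[0,0,0]},
    {"fingers":66,"delta_pos":[0,0,-127],"angular":[0,0,0]},
    {"fingers":66,"delta_pos":[0,0,-127],"angular":[0,0,0]}
  ]
}}

```text
clock: 27.95
tool_pos: [0.4586, 0.0532, 0.1822]
orientation: [180.0, 0.5, -160.0]
force: [1.5, 0.5, -0.8]
opening: 0.066
gripper_force: 0.0
```

```bash
python3 - <<'E'
from h import *
plan([.646,-.286,.175],-140)
E
```

```text
dpos [ -59.7 -382.9    7.5] ang_z -20.0 | at [0.4586 0.0532 0.1822] [ 179.97    0.5  -159.96] open 0.0660 gf 0.0 F [ 1.5  0.5 -0.8] t 27.9
```

>>> {"op": "apply_moves", "data": {
  "deltas": [
    {"fingers":66,"delta_pos":[-62,-383,5],"angular":[0,0,-8]},
    {"fingers":66,"delta_pos":[-62,-383,5],"angular":[0,0,-16]},
    {"fingers":66,"delta_pos":[-62,-383,5],"angular":[0,0,-20]},
    {"fingers":66,"delta_pos":[-62,-383,5],"angular":[0,0,-20]},
    {"fingers":66,"delta_pos":[-62,-383,5],"angular":[0,0,-20]},
    {"fingers":66,"delta_pos":[-62,-383,5],"angular":[0,0,-20]},
    {"fingers":66,"delta_pos":[-62,-383,5],"angular":[0,0,-20]},
    {"fingers":66,"delta_pos":[-62,-383,5],"angular":[0,0,-20]},
    {"fingers":66,"delta_pos":[-62,-383,5],"angular":[0,0,-20]},
    {"fingers":66,"delta_pos":[-62,-383,5],"angular":[0,0,-20]}
  ]
}}

```text
clock: 28.95
tool_pos: [0.6449, -0.2879, 0.1703]
orientation: [179.9, -0.1, -140.1]
force: [-0.1, 1.0, 0.6]
opening: 0.066
gripper_force: 0.0
```

>>> {"op": "apply_moves", "data": {
  "deltas": [
    {"fingers":66,"delta_pos":[0,0,0],"angular":[0,0,0]},
    {"fingers":66,"delta_pos":[0,0,0],"angular":[0,0,0]},
    {"fingers":66,"delta_pos":[0,0,0],"angular":[0,0,0]}
  ]
}}

```text
clock: 29.25
tool_pos: [0.6454, -0.2854, 0.1732]
orientation: [-180.0, 0.0, -139.9]
force: [-0.1, 0.6, 0.1]
opening: 0.0662
gripper_force: 0.0
```

```bash
python3 - <<'E'
from h import *
im,c=shot('wrist','w14')
r=plate(im,c,(.592,-.331),dbg='w14m');print(r,project(c,[*r[0],.008]))
plan([*r[0],.004],r[2]+180)
u,v=project(c,[*r[0],.008])[0].astype(int);h=cv2.cvtColor(im,cv2.COLOR_RGB2HSV)
print(h[v-24:v+25:4,u-20].tolist())
E
```

```text
(array([ 0.59461634, -0.32890707]), np.float64(0.028999803223229943), np.float64(nan), np.float64(0.03001061469677979), np.int64(185)) [[323.03768413 120.74550983]]
dpos [ 67.   -0.4 169.2] ang_z nan | at [ 0.6454 -0.2854  0.1733] [-1.7996e+02  4.0000e-02 -1.3992e+02] open 0.0658 gf 0.0 F [ 0.2 -0.6  0.5] t 29.3
[[11, 151, 171], [12, 144, 173], [12, 149, 176], [13, 147, 181], [12, 144, 188], [12, 157, 175], [12, 110, 100], [12, 156, 178], [12, 145, 151], [12, 148, 184], [11, 147, 177], [12, 155, 176], [12, 95, 172]]h.py:61: RuntimeWarning: Mean of empty slice.
  t=pts[(rr>.0335)&(rr<.042)].mean(0)
  ret = um.true_divide(
```

```bash
python3 - <<'E'
from h import *
o=ctrl.get_obs();im=cv2.imread('pics/w14.png')[:,:,::-1].copy();c=cam('wrist',o)
ce=np.array([0.59461634,-0.32890707]);h=cv2.cvtColor(im,cv2.COLOR_RGB2HSV)
for a in range(0,360,6):
    p=project(c,[[ce[0]+.036*np.cos(np.radians(a)),ce[1]+.036*np.sin(np.radians(a)),.008]])[0].round().astype(int)
    print(a,h[p[1],p[0]].tolist(),end='; ')
E
```

```text
0 [18, 72, 219]; 6 [17, 71, 220]; 12 [16, 65, 219]; 18 [17, 67, 217]; 24 [18, 66, 208]; 30 [0, 21, 95]; 36 [126, 9, 148]; 42 [110, 5, 148]; 48 [17, 62, 211]; 54 [19, 69, 204]; 60 [18, 68, 204]; 66 [18, 69, 199]; 72 [16, 61, 213]; 78 [17, 64, 216]; 84 [18, 60, 220]; 90 [18, 58, 219]; 96 [18, 58, 224]; 102 [20, 67, 227]; 108 [20, 71, 229]; 114 [19, 75, 229]; 120 [20, 74, 231]; 126 [18, 80, 227]; 132 [19, 76, 226]; 138 [18, 82, 226]; 144 [20, 76, 227]; 150 [18, 76, 222]; 156 [18, 84, 222]; 162 [19, 79, 226]; 168 [19, 75, 228]; 174 [19, 74, 232]; 180 [20, 71, 230]; 186 [20, 75, 229]; 192 [20, 71, 231]; 198 [19, 79, 226]; 204 [19, 76, 230]; 210 [19, 76, 228]; 216 [20, 75, 228]; 222 [20, 64, 232]; 228 [21, 62, 233]; 234 [18, 73, 228]; 240 [18, 78, 225]; 246 [18, 84, 219]; 252 [18, 85, 202]; 258 [17, 84, 206]; 264 [18, 85, 198]; 270 [16, 92, 183]; 276 [18, 86, 172]; 282 [17, 87, 197]; 288 [16, 83, 200]; 294 [17, 75, 198]; 300 [19, 71, 200]; 306 [16, 69, 203]; 312 [18, 68, 216]; 318 [18, 63, 219]; 324 [18, 62, 222]; 330 [16, 59, 219]; 336 [17, 55, 215]; 342 [19, 56, 215]; 348 [18, 69, 212]; 354 [20, 59, 200];
```

Tab is at about 38°. Grasping F3.

>>> {"op": "apply_moves", "data": {
  "deltas": [
    {"fingers":66,"delta_pos":[68,-0.4,40],"angular":[0,0,2]},
    {"fingers":66,"delta_pos":[68,-0.4,80],"angular":[0,0,2]},
    {"fingers":66,"delta_pos":[68,-0.4,120],"angular":[0,0,2]},
    {"fingers":66,"delta_pos":[68,-0.4,150],"angular":[0,0,2]},
    {"fingers":66,"delta_pos":[68,-0.4,166],"angular":[0,0,2]},
    {"fingers":66,"delta_pos":[68,-0.4,170],"angular":[0,0,2]},
    {"fingers":66,"delta_pos":[68,-0.4,170],"angular":[0,0,2]}
  ]
}}

```text
clock: 30.0
tool_pos: [0.5935, -0.3301, 0.0026]
orientation: [180.0, -0.0, -142.0]
force: [-0.4, 0.1, -0.2]
opening: 0.0658
gripper_force: 0.0
```

>>> {"op": "apply_moves", "data": {
  "deltas": [
    {"fingers":40,"delta_pos":[0,0,0],"angular":[0,0,0]},
    {"fingers":40,"delta_pos":[0,0,0],"angular":[0,0,0]},
    {"fingers":40,"delta_pos":[0,0,0],"angular":[0,0,0]},
    {"fingers":40,"delta_pos":[0,0,0],"angular":[0,0,0]},
    {"fingers":40,"delta_pos":[0,0,-20],"angular":[0,0,0]},
    {"fingers":40,"delta_pos":[0,0,-60],"angular":[0,0,0]},
    {"fingers":40,"delta_pos":[0,0,-110],"angular":[0,0,0]},
    {"fingers":40,"delta_pos":[0,0,-125],"angular":[0,0,0]},
    {"fingers":40,"delta_pos":[0,0,-125],"angular":[0,0,0]},
    {"fingers":40,"delta_pos":[0,0,-125],"angular":[0,0,0]}
  ]
}}

```text
clock: 31.0
tool_pos: [0.5932, -0.3303, 0.1274]
orientation: [180.0, 0.0, -142.0]
force: [-0.1, -0.1, -1.4]
opening: 0.0551
gripper_force: 30.0
```

```bash
python3 - <<'E'
from h import *
plan([.456,.0515,.13],-160)
im,c=shot('wrist','w15')
hsv=cv2.cvtColor(im,cv2.COLOR_RGB2HSV).astype(int);m=(hsv[...,0]<16)&(hsv[...,1]>75)&(hsv[...,2]<190)
col=m[:,315:334].mean(1)>.5;rows=np.where(col[150:290])[0]+150;print('first brown row',rows[:1],'cf F1 211, F2 214')
row=m[262:268].mean(0)>.4;cc=np.where(row[230:420])[0]+230;print('cols',cc.min(),cc.max(),'cf F1 271..377')
E
```

```text
dpos [-126.8  385.4   -2.5] ang_z 18.0 | at [ 0.5932 -0.3303  0.1274] [ 1.8000e+02  4.0000e-02 -1.4202e+02] open 0.0551 gf 30.0 F [-0.1 -0.1 -1.4] t 31.0
first brown row [215] cf F1 211, F2 214
cols 270 376 cf F1 271..377
```

Same hold as F2. Carrying it over.

>>> {"op": "apply_moves", "data": {
  "deltas": [
    {"fingers":40,"delta_pos":[-15,42,-2],"angular":[0,0,7]},
    {"fingers":40,"delta_pos":[-29,84,-2],"angular":[0,0,14]},
    {"fingers":40,"delta_pos":[-43,128,-2],"angular":[0,0,18]},
    {"fingers":40,"delta_pos":[-57,172,-2],"angular":[0,0,18]},
    {"fingers":40,"delta_pos":[-71,216,-2],"angular":[0,0,18]},
    {"fingers":40,"delta_pos":[-86,260,-2],"angular":[0,0,18]},
    {"fingers":40,"delta_pos":[-100,303,-2],"angular":[0,0,18]},
    {"fingers":40,"delta_pos":[-114,345,-2],"angular":[0,0,18]},
    {"fingers":40,"delta_pos":[-124,375,-2],"angular":[0,0,18]},
    {"fingers":40,"delta_pos":[-127,385.4,-2],"angular":[0,0,18]}
  ]
}}

```text
clock: 32.05
tool_pos: [0.4547, 0.0532, 0.1284]
orientation: [180.0, -0.1, -159.9]
force: [0.4, -0.5, -1.2]
opening: 0.0549
gripper_force: 30.0
```

>>> {"op": "apply_moves", "data": {
  "deltas": [
    {"fingers":40,"delta_pos":[0,0,0],"angular":[0,0,0]},
    {"fingers":40,"delta_pos":[0,0,0],"angular":[0,0,0]},
    {"fingers":40,"delta_pos":[0,0,0],"angular":[0,0,0]},
    {"fingers":40,"delta_pos":[0,0,0],"angular":[0,0,0]},
    {"fingers":40,"delta_pos":[0,0,0],"angular":[0,0,0]}
  ]
}}

```text
clock: 32.55
tool_pos: [0.4564, 0.0506, 0.1293]
orientation: [-180.0, -0.0, -160.1]
force: [0.1, -0.5, -1.9]
opening: 0.0554
gripper_force: 30.0
```

```bash
python3 - <<'E'
from h import *
plan([.456,.0515,.065],-160)
E
```

```text
dpos [ 0.1  1.  64.3] ang_z -0.1 | at [0.4564 0.0506 0.1293] [-1.8000e+02 -2.0000e-02 -1.6008e+02] open 0.0554 gf 30.0 F [ 0.1 -0.5 -1.9] t 32.5
```

>>> {"op": "apply_moves", "data": {
  "deltas": [
    {"fingers":40,"delta_pos":[0,0.9,25],"angular":[0,0,0]},
    {"fingers":40,"delta_pos":[0,0.9,40],"angular":[0,0,0]},
    {"fingers":40,"delta_pos":[0,0.9,50],"angular":[0,0,0]},
    {"fingers":40,"delta_pos":[0,0.9,57],"angular":[0,0,0]},
    {"fingers":40,"delta_pos":[0,0.9,65],"angular":[0,0,0]},
    {"fingers":40,"delta_pos":[0,0.9,73],"angular":[0,0,0]},
    {"fingers":40,"delta_pos":[0,0.9,73],"angular":[0,0,0]}
  ]
}}

```text
clock: 33.25
tool_pos: [0.4555, 0.0519, 0.0556]
orientation: [-180.0, -0.1, -160.0]
force: [0.1, -0.3, -0.7]
opening: 0.0549
gripper_force: 30.0
```

>>> {"op": "apply_moves", "data": {
  "deltas": [
    {"fingers":66,"delta_pos":[0,0,0],"angular":[0,0,0]},
    {"fingers":66,"delta_pos":[0,0,0],"angular":[0,0,0]},
    {"fingers":66,"delta_pos":[0,0,0],"angular":[0,0,0]},
    {"fingers":66,"delta_pos":[0,0,-50],"angular":[0,0,0]},
    {"fingers":66,"delta_pos":[0,0,-100],"angular":[0,0,0]},
    {"fingers":76,"delta_pos":[0,0,-150],"angular":[0,0,0]},
    {"fingers":76,"delta_pos":[0,0,-180],"angular":[0,0,0]},
    {"fingers":76,"delta_pos":[0,0,-180],"angular":[0,0,0]}
  ]
}}

```text
clock: 34.05
tool_pos: [0.4584, 0.0531, 0.2419]
orientation: [180.0, 0.5, -160.0]
force: [-0.1, -0.1, -0.3]
opening: 0.0754
gripper_force: 0.0
```

```bash
python3 - <<'E'
from h import *
im,c=shot('top','t16')
m=cv2.cvtColor(im,cv2.COLOR_RGB2HSV)
# pressure plate: bright low-sat blob near expected
g=(m[...,1]<35)&(m[...,2]>150);b=blob(g,project(c,[[.655,.081,.01]])[0],100);print(b[:2],ray2plane(c,b[0],.01))
bx=cv2.boxPoints(cv2.minAreaRect(np.argwhere(b[2])[:,::-1].astype(np.float32)));print(ray2plane(c,bx,.01)[:,:2].round(3).tolist())
plan([.7,.13,.25],-160)
E
```

```text
(array([264.7915493 , 139.72957746]), np.int32(355)) [[0.69197982 0.09585735 0.01      ]]
[[0.669, 0.137], [0.726, 0.125], [0.711, 0.062], [0.654, 0.074]]
dpos [-254.7  -10.6   -9.3] ang_z 0.0 | at [0.4571 0.0528 0.2392] [ 179.95    0.33 -159.99] open 0.0759 gf 0.0 F [ 0.1 -0.7 -0.8] t 34.1
```

>>> {"op": "apply_moves", "data": {
  "deltas": [
    {"fingers":76,"delta_pos":[-50,0,-8],"angular":[0,0,0]},
    {"fingers":76,"delta_pos":[-70,0,-8],"angular":[0,0,0]},
    {"fingers":76,"delta_pos":[-70,0,-8],"angular":[0,0,0]},
    {"fingers":76,"delta_pos":[-70,0,-8],"angular":[0,0,0]}
  ]
}}

```text
clock: 34.5
tool_pos: [0.5212, 0.076, 0.2429]
orientation: [-180.0, -0.2, -160.0]
force: [-0.6, -0.2, 0.4]
opening: 0.0759
gripper_force: 0.0
```

```bash
python3 - <<'E'
from h import *
im,c=shot('wrist','w17');save('w17c',cv2.resize(im[40:260,200:440],None,fx=2.5,fy=2.5,interpolation=cv2.INTER_CUBIC))
a=np.radians(-12);plan([.672+.08*np.cos(a),.103+.08*np.sin(a),.2],-192)
print(project(c,[[.4556,.0509,.058],[.672,.103,.01]]))
E
```

```text
dpos [-219.2  -68.5   42.8] ang_z 32.0 | at [0.5209 0.0758 0.2433] [-1.8000e+02 -1.3000e-01 -1.6001e+02] open 0.0761 gf 0.0 F [-0.6 -1.   0.3] t 34.5
[[322.68024062 116.83470508]
 [304.47828891 285.6436369 ]]
```

View pics/w17c.png

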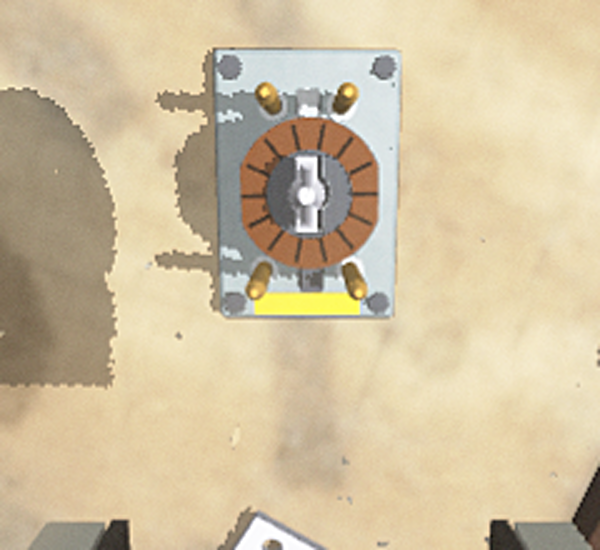

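The stack is right: brown plate on top at crop (308,190), brown tabs towards the yellow end, steel tabs opposite at (306,100). Now the pressure plate.

>>> {"op": "apply_moves", "data": {
  "deltas": [
    {"fingers":76,"delta_pos":[-219,-68,42],"angular":[0,0,8]},
    {"fingers":76,"delta_pos":[-219,-68,42],"angular":[0,0,16]},
    {"fingers":76,"delta_pos":[-219,-68,42],"angular":[0,0,24]},
    {"fingers":76,"delta_pos":[-219,-68,42],"angular":[0,0,32]},
    {"fingers":76,"delta_pos":[-219,-68,42],"angular":[0,0,32]},
    {"fingers":76,"delta_pos":[-219,-68,42],"angular":[0,0,32]},
    {"fingers":76,"delta_pos":[-219,-68,42],"angular":[0,0,32]},
    {"fingers":76,"delta_pos":[-219,-68,42],"angular":[0,0,32]},
    {"fingers":76,"delta_pos":[-219,-68,42],"angular":[0,0,32]}
  ]
}}

```text
clock: 35.45
tool_pos: [0.7501, 0.0873, 0.2039]
orientation: [180.0, 0.1, 168.0]
force: [0.7, -0.6, 0.5]
opening: 0.0762
gripper_force: 0.0
```

```bash
cat >> h.py <<'E'
def pplate(im,c,near,z=.01,dbg=None):
    h=cv2.cvtColor(im,cv2.COLOR_RGB2HSV).astype(int);H,S,V=h[...,0],h[...,1],h[...,2]
    m=(((S<40)&(V>110))|((H>23)&(H<34)&(S>100)&(V>110)));m[258:]=0
    m=cv2.morphologyEx(m.astype(np.uint8),cv2.MORPH_OPEN,np.ones((3,3)))
    b=blob(m,project(c,[[*near,z]])[0],400)
    if dbg: save(dbg,np.where(b[2][...,None],im,im//3))
    cs,_=cv2.findContours(b[2].astype(np.uint8),cv2.RETR_EXTERNAL,cv2.CHAIN_APPROX_NONE)
    w=ray2plane(c,max(cs,key=cv2.contourArea).reshape(-1,2).astype(float),z)[:,:2]
    r=cv2.minAreaRect((w*1000).astype(np.float32));bx=cv2.boxPoints(r)
    ye=b[2]&(H>23)&(H<34)&(S>100);yw=ray2plane(c,np.argwhere(ye)[:,::-1].astype(float),z)[:,:2].mean(0)*1000
    e=max((bx[1]-bx[0],bx[2]-bx[1]),key=np.linalg.norm);ce=np.array(r[0])
    if e@(yw-ce)<0:e=-e
    return ce/1000,r[1],np.degrees(np.arctan2(e[1],e[0])),np.linalg.norm(yw-ce)
E
python3 - <<'E'
from h import *
im,c=shot('wrist','w18');r=pplate(im,c,(.672,.103),dbg='w18m');print(r)
plan([*r[0],.004],r[2]+180)
E
```

```text
(array([0.67196204, 0.10213493]), (63.55067825317383, 95.9842300415039), np.float32(-12.023404), np.float64(46.12564153879594))
dpos [ 79.9  -2.  199.9] ang_z 0.1 | at [0.7502 0.0874 0.204 ] [1.7995e+02 8.0000e-02 1.6803e+02] open 0.0761 gf 0.0 F [-0.3  0.8  0.4] t 35.5
```

View pics/w18m.png

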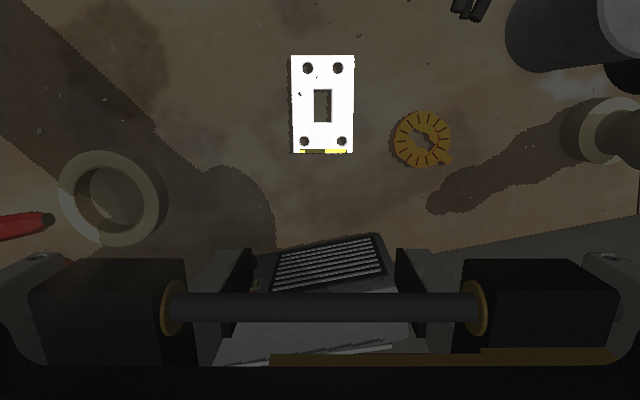

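Pressure plate is at (323,104), size 63.5 × 96 mm, yaw −12.0°, yellow edge down. It had been knocked about 27 mm. The orange decoy at (423,138) is just clear of the fingers.

>>> {"op": "apply_moves", "data": {
  "deltas": [
    {"fingers":70,"delta_pos":[80.5,-2,45],"angular":[0,0,0]},
    {"fingers":70,"delta_pos":[80.5,-2,90],"angular":[0,0,0]},
    {"fingers":70,"delta_pos":[80.5,-2,130],"angular":[0,0,0]},
    {"fingers":70,"delta_pos":[80.5,-2,165],"angular":[0,0,0]},
    {"fingers":70,"delta_pos":[80.5,-2,185],"angular":[0,0,0]},
    {"fingers":70,"delta_pos":[80.5,-2,197],"angular":[0,0,0]},
    {"fingers":70,"delta_pos":[80.5,-2,200],"angular":[0,0,0]},
    {"fingers":70,"delta_pos":[80.5,-2,200],"angular":[0,0,0]}
  ]
}}

```text
clock: 36.3
tool_pos: [0.6724, 0.1022, 0.0036]
orientation: [180.0, 0.1, 168.0]
force: [0.1, -0.4, 1.0]
opening: 0.0702
gripper_force: 0.0
```

>>> {"op": "apply_moves", "data": {
  "deltas": [
    {"fingers":40,"delta_pos":[0,0,0],"angular":[0,0,0]},
    {"fingers":40,"delta_pos":[0,0,0],"angular":[0,0,0]},
    {"fingers":40,"delta_pos":[0,0,0],"angular":[0,0,0]},
    {"fingers":40,"delta_pos":[0,0,0],"angular":[0,0,0]},
    {"fingers":40,"delta_pos":[0,0,-20],"angular":[0,0,0]},
    {"fingers":40,"delta_pos":[0,0,-60],"angular":[0,0,0]},
    {"fingers":40,"delta_pos":[0,0,-110],"angular":[0,0,0]},
    {"fingers":40,"delta_pos":[0,0,-125],"angular":[0,0,0]},
    {"fingers":40,"delta_pos":[0,0,-125],"angular":[0,0,0]},
    {"fingers":40,"delta_pos":[0,0,-125],"angular":[0,0,0]}
  ]
}}

```text
clock: 37.3
tool_pos: [0.6711, 0.1019, 0.1271]
orientation: [180.0, -0.0, 168.0]
force: [-0.5, -0.8, -2.8]
opening: 0.0615
gripper_force: 30.0
```

```bash
python3 - <<'E'
from h import *
plan([.456,.0515,.130],-160)
shot('wrist','w19')
E
```

```text
dpos [199.9 -94.1  -2.8] ang_z -32.0 | at [0.6711 0.1019 0.1271] [ 1.7997e+02 -3.0000e-02  1.6798e+02] open 0.0615 gf 30.0 F [-0.5 -0.8 -2.8] t 37.3
```

>>> {"op": "apply_moves", "data": {
  "deltas": [
    {"fingers":40,"delta_pos":[38,-18,-2],"angular":[0,0,-8]},
    {"fingers":40,"delta_pos":[76,-36,-2],"angular":[0,0,-16]},
    {"fingers":40,"delta_pos":[114,-54,-2],"angular":[0,0,-24]},
    {"fingers":40,"delta_pos":[150,-71,-2],"angular":[0,0,-32]},
    {"fingers":40,"delta_pos":[180,-85,-2],"angular":[0,0,-32]},
    {"fingers":40,"delta_pos":[200,-94,-2],"angular":[0,0,-32]},
    {"fingers":40,"delta_pos":[200,-94,-2],"angular":[0,0,-32]},
    {"fingers":40,"delta_pos":[200,-94,15],"angular":[0,0,-32]},
    {"fingers":40,"delta_pos":[200,-94,18],"angular":[0,0,-32]},
    {"fingers":40,"delta_pos":[200,-94,18],"angular":[0,0,-32]}
  ]
}}

```text
clock: 38.35
tool_pos: [0.456, 0.0512, 0.1083]
orientation: [-180.0, -0.2, -160.0]
force: [-0.2, -0.1, -1.5]
opening: 0.0615
gripper_force: 30.0
```

>>> {"op": "apply_moves", "data": {
  "deltas": [
    {"fingers":40,"delta_pos":[0,0,0],"angular":[0,0,0]},
    {"fingers":40,"delta_pos":[0,0,0],"angular":[0,0,0]}
  ]
}}

```text
clock: 38.55
tool_pos: [0.4569, 0.0517, 0.1096]
orientation: [-180.0, -0.0, -160.0]
force: [-0.1, -0.3, -1.3]
opening: 0.0614
gripper_force: 30.0
```

```bash
python3 - <<'E'
from h import *
im,c=shot('wrist','w20');save('w20c',cv2.resize(im[130:300,220:430],None,fx=3.5,fy=3.5,interpolation=cv2.INTER_CUBIC))
plan([.4558,.0513,.065],-160)
o=ctrl.get_obs();T=T_tool(o);a=np.radians(20);Rm=np.array([[np.cos(a),-np.sin(a)],[np.sin(a),np.cos(a)]])
f=lambda P:((project(c,P)-[220,130])*3.5).round(0).tolist()
print('studs tips',f([[*(np.array([.4556,.0509])+Rm@q),.087] for q in [np.array([-.036,.015]),np.array([-.036,-.015])]]),'hub',f([[.4556,.0509,.084]]))
# holes rim if plate centred at TCP, plate x = -tool x; top at TCP+6.4mm
def tp(x,y,zz=-.0064): return (T@[-x,y,zz,1])[:3]
print('hole ctrs',f([tp(-.036,.015),tp(-.036,-.015),tp(-.036,.015,.0036),tp(-.036,-.015,.0036)]),'edge',f([tp(-.0475,.031),tp(-.0475,-.031)]),'slot',f([tp(-.0165,-.0095),tp(-.0165,.0095),tp(.0165,-.0095,.0036),tp(.0165,.0095,.0036)]))
E
```

```text
dpos [ 1.1  0.  44.6] ang_z -0.0 | at [0.4568 0.0517 0.1096] [-1.8e+02  1.0e-02 -1.6e+02] open 0.0618 gf 30.0 F [-0.7  0.5 -1.3] t 38.6
studs tips [[457.0, 199.0], [271.0, 199.0]] hub [[364.0, 397.0]]
hole ctrs [[475.0, 260.0], [257.0, 260.0], [469.0, 240.0], [263.0, 240.0]] edge [[596.0, 178.0], [136.0, 178.0]] slot [[300.0, 391.0], [433.0, 390.0], [306.0, 556.0], [425.0, 556.0]]
```

View pics/w20c.png

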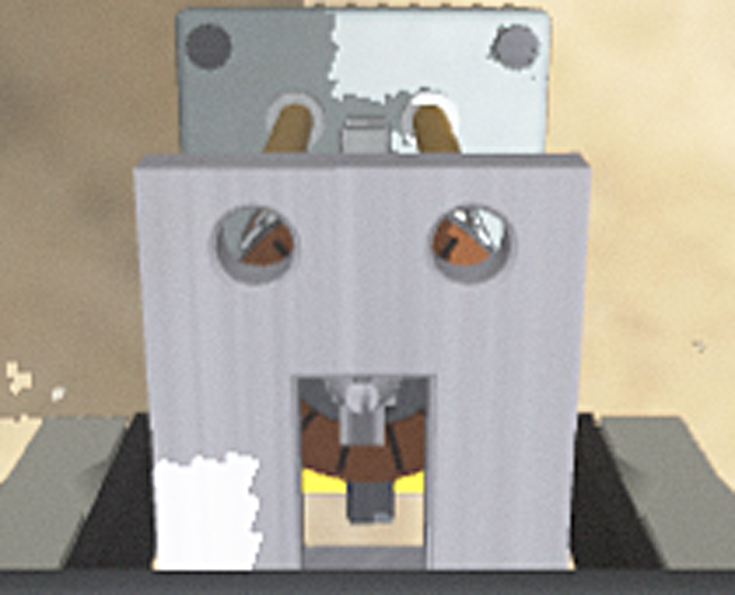

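Plate centre is about 2 mm off in tool x: holes at crop (257,245) and (473,245), against 260 predicted. The hub tip sits at (360,400) as predicted. Correction is −0.6 mm in x, then lower to just above the pack, whose top is at 58 mm.

>>> {"op": "apply_moves", "data": {
  "deltas": [
    {"fingers":40,"delta_pos":[-0.6,-0.1,10],"angular":[0,0,0]},
    {"fingers":40,"delta_pos":[-0.6,-0.1,18],"angular":[0,0,0]},
    {"fingers":40,"delta_pos":[-0.6,-0.1,24],"angular":[0,0,0]},
    {"fingers":40,"delta_pos":[-0.6,-0.1,29],"angular":[0,0,0]},
    {"fingers":40,"delta_pos":[-0.6,-0.1,33],"angular":[0,0,0]},
    {"fingers":40,"delta_pos":[-0.6,-0.1,33],"angular":[0,0,0]}
  ]
}}

```text
clock: 39.2
tool_pos: [0.4568, 0.0515, 0.0758]
orientation: [-180.0, -0.1, -160.0]
force: [-0.2, 0.0, -1.8]
opening: 0.061
gripper_force: 30.0
```

>>> {"op": "apply_moves", "data": {
  "deltas": [
    {"fingers":40,"delta_pos":[0,0,5],"angular":[0,0,0]},
    {"fingers":40,"delta_pos":[0,0,10],"angular":[0,0,0]},
    {"fingers":40,"delta_pos":[0,0,12],"angular":[0,0,0]},
    {"fingers":40,"delta_pos":[0,0,12],"angular":[0,0,0]}
  ]
}}

```text
clock: 39.6
tool_pos: [0.4569, 0.0515, 0.0641]
orientation: [-180.0, -0.0, -160.0]
force: [0.4, -0.2, -1.5]
opening: 0.0614
gripper_force: 30.0
```

>>> {"op": "apply_moves", "data": {
  "deltas": [
    {"fingers":74,"delta_pos":[0,0,0],"angular":[0,0,0]},
    {"fingers":74,"delta_pos":[0,0,0],"angular":[0,0,0]},
    {"fingers":74,"delta_pos":[0,0,0],"angular":[0,0,0]},
    {"fingers":74,"delta_pos":[0,0,-50],"angular":[0,0,0]},
    {"fingers":74,"delta_pos":[0,0,-100],"angular":[0,0,0]},
    {"fingers":74,"delta_pos":[0,0,-150],"angular":[0,0,0]},
    {"fingers":74,"delta_pos":[-40,0,-180],"angular":[0,0,0]},
    {"fingers":74,"delta_pos":[-70,0,-180],"angular":[0,0,0]},
    {"fingers":74,"delta_pos":[-70,0,-180],"angular":[0,0,0]},
    {"fingers":74,"delta_pos":[-70,0,-180],"angular":[0,0,0]}
  ]
}}

```text
clock: 40.6
tool_pos: [0.5228, 0.0756, 0.2439]
orientation: [180.0, -0.1, -160.0]
force: [-0.5, 0.7, -0.4]
opening: 0.0739
gripper_force: 0.0
```

```bash
python3 - <<'E'
from h import *
im,c=shot('wrist','w21');plan()
for z in(.068,.075,.06):print(z,pplate(im,c,(.4556,.0509),z))
im,c=shot('top','t22');m=masks(im);r=blob(m['red'],project(c,[[.41,.27,.02]])[0]);print(r[:2],ray2plane(c,r[0],.027))
g=blob(m['blue']);print('tray',ray2plane(c,cv2.boxPoints(cv2.minAreaRect(np.argwhere(cv2.morphologyEx((m['blue']|m['red']).astype(np.uint8)*0+g[2].astype(np.uint8),cv2.MORPH_CLOSE,np.ones((25,25))))[:,::-1].astype(np.float32))),.02).round(3).tolist())
E
```

```text
| at [0.5223 0.0754 0.2439] [ 1.8000e+02 -8.0000e-02 -1.6001e+02] open 0.0744 gf 0.0 F [ 0.  -0.5  1.4] t 40.6
0.068 (array([0.45443246, 0.05002003]), (100.92403411865234, 71.22761535644531), np.float32(19.792551), np.float64(47.3047809965288))
0.075 (array([0.45425565, 0.04995639]), (98.80675506591797, 69.73333740234375), np.float32(19.792545), np.float64(46.31237483595254))
0.06 (array([0.45463446, 0.05009278]), (103.34378051757812, 72.93539428710938), np.float32(19.792564), np.float64(48.439035344209344))
(array([189.29437229, 248.16017316]), np.int32(231)) [[0.40732604 0.26650642 0.027     ]]
tray [[0.461, 0.345, 0.02], [0.479, 0.227, 0.02], [0.367, 0.206, 0.02], [0.348, 0.323, 0.02]]
```

```bash
python3 - <<'E'
from h import *
im=cv2.imread('pics/w21.png')[:,:,::-1].copy();c=cam('wrist');h=cv2.cvtColor(im,cv2.COLOR_RGB2HSV)
print(project(c,[[.4556,.0509,.068]]))
for v in (95,110,130):print(v,[(u,h[v,u,1],h[v,u,2]) for u in list(range(276,296,1))+list(range(352,372,1))])
a=np.radians(20);Rm=np.array([[np.cos(a),-np.sin(a)],[np.sin(a),np.cos(a)]])
J=lambda x,y,z:[*(np.array([.4556,.0509])+Rm@np.array([x,y])),z]
print('pred corners',project(c,[J(sx*.0475,sy*.031,.068) for sx in(1,-1) for sy in (1,-1)]).round(1).tolist())
y=(h[...,0]>23)&(h[...,0]<34)&(h[...,1]>110)&(h[...,2]>110);y[:130]=0;y[190:]=0;y[:,:270]=0;y[:,380:]=0
n,l,st,ce=cv2.connectedComponentsWithStats(y.astype(np.uint8));print([s.tolist() for s in st[1:] if s[4]>10])
print('pred yellow pp edge/ base',project(c,[J(.0475,0,.068),J(.0435,0,.068),J(.0475,0,.063),J(.0525,0,.01)]).round(1).tolist())
E
```

```text
[[323.62696487 116.25600755]]
95 [(276, np.uint8(57), np.uint8(151)), (277, np.uint8(62), np.uint8(153)), (278, np.uint8(62), np.uint8(153)), (279, np.uint8(57), np.uint8(153)), (280, np.uint8(65), np.uint8(158)), (281, np.uint8(61), np.uint8(155)), (282, np.uint8(61), np.uint8(154)), (283, np.uint8(61), np.uint8(150)), (284, np.uint8(67), np.uint8(155)), (285, np.uint8(61), np.uint8(160)), (286, np.uint8(61), np.uint8(154)), (287, np.uint8(25), np.uint8(124)), (288, np.uint8(18), np.uint8(143)), (289, np.uint8(16), np.uint8(145)), (290, np.uint8(16), np.uint8(145)), (291, np.uint8(13), np.uint8(222)), (292, np.uint8(0), np.uint8(255)), (293, np.uint8(1), np.uint8(254)), (294, np.uint8(2), np.uint8(252)), (295, np.uint8(2), np.uint8(253)), (352, np.uint8(1), np.uint8(254)), (353, np.uint8(1), np.uint8(254)), (354, np.uint8(0), np.uint8(255)), (355, np.uint8(0), np.uint8(255)), (356, np.uint8(12), np.uint8(226)), (357, np.uint8(11), np.uint8(231)), (358, np.uint8(13), np.uint8(231)), (359, np.uint8(20), np.uint8(214)), (360, np.uint8(37), np.uint8(192)), (361, np.uint8(65), np.uint8(2
[... 2732 characters left out ...]
7)), (358, np.uint8(15), np.uint8(207)), (359, np.uint8(51), np.uint8(196)), (360, np.uint8(60), np.uint8(235)), (361, np.uint8(59), np.uint8(234)), (362, np.uint8(58), np.uint8(228)), (363, np.uint8(60), np.uint8(228)), (364, np.uint8(59), np.uint8(230)), (365, np.uint8(63), np.uint8(228)), (366, np.uint8(57), np.uint8(227)), (367, np.uint8(58), np.uint8(228)), (368, np.uint8(63), np.uint8(227)), (369, np.uint8(59), np.uint8(228)), (370, np.uint8(59), np.uint8(229)), (371, np.uint8(59), np.uint8(231))]
pred corners [[353.9, 164.3], [293.4, 164.4], [356.6, 63.9], [290.6, 63.9]]
[[300, 161, 48, 3, 119]]
pred yellow pp edge/ base [[323.7, 164.3], [323.7, 160.4], [323.7, 163.5], [323.6, 160.0]]
```

Plate widths at three rows (64.3, 63.7, 62.3 px) match the prediction for a level plate with its top at 68 mm (64.3, 63.5, 62.4 px). Its yellow edge is where it should be, at rows 161–163. The cap is about 11 mm from the tray's centre. Handing in.

```bash
python3 -c "
from plant import ctrl
print(ctrl.close_job())"
```

```text
the job is handed in; nothing more can be done
None
```

The job is handed in, with no verdict returned: the cap is in the tray, the five plates are stacked F‑S‑F‑S‑F on the hub, and the pressure plate measured level on the pack.

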